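# Put the used tonometer prisms to soak

### The arm

A 6-joint arm with a two-finger parallel gripper is mounted at the origin on a cart in front of the work surface, level with it; the furniture and walls round the work are solid. World frame = base frame: x ahead of the robot, y to its left, z up, the work surface at z = 0. Lengths are in m, angles in rad, forces in N, time in s.
With the tool pointing down it reaches from about 0.3 to 0.775 m from the base axis. Payload 14.6 kg.
Tool frame: the origin (TCP) lies at the very end of the fingers, on their centre line; the grasp point (between the pads) lies 19 mm behind it (ctrl.grasp_offset is the distance from the TCP to the grasp point, in m); z points along the fingers, y is the line along which they close (so a half turn about z gives the same grasp; the last joint's range is limited). The gripper opens to 94 mm and grips with 3 to 60 N. Pads are 16 mm wide; open, the fingers measure 119 mm over their backs; the gripper's body (75 mm by 177 mm) begins 78 mm behind the grasp point.
Start: joints at [-1.261, 0.3, 1.521, -0, 1.321, -0.067], TCP at [0.202, -0.511, 0.205] pointing down, gripper open.
Joint ranges: [-3.03, 3.03], [-0.79, 2.21], [0.23, 2.52], [-1.04, 4.18], [0, 3.07], [-2.55, 2.55]. Speed limits (rad/s): [2.22, 2.22, 2.57, 3.14, 3.14, 3.14].

### API

Orientations are given as [roll, pitch, yaw] about the fixed x, y, z axes, in that order (R = Rz(yaw) Ry(pitch) Rx(roll)).
In Python, from station import ctrl gives the robot as it stands.
- The arm moves only by the tool step_arm, never from a script. Its argument "plan" is a list that holds one entry, the list of rows, each a list of 6 numbers: the shift along the tool's x, y, z in units of 30 mm (1.0 is 30 mm), then the turn, a rotation vector about the tool's x, y, z in units of 6 degrees (1.0 is 6 degrees). In form: [[[dx, dy, dz, wx, wy, wz], ...]]. A call has 1 to 8 rows; each row is the pose to reach, as a shift and turn from the pose commanded when the call began, along the tool's axes at that moment; what a row does not reach only later rows make up. A row lasts 1/12 s, in which the tool goes at most 41.7 mm and 7.16 degrees, less where a joint would pass 70% of its speed; a pose out of reach is approached as far as the arm can. A call with a gripper value outside its range is refused whole. "grip" is the opening, from 0 (shut) to 1 (fully open), set as the call begins (left out, the last holds). The fingers move at their own pace and stop on an object; "squeeze" is the grip in N (left out, the last holds). Time passes only in rows, so rows that repeat a pose let the fingers close. It gives the time, the measured TCP pose, the force, the opening and the grip force at its end, in the units of the state.
- ctrl.get_obs(): the state, without advancing time (a new reading comes with each control period).
- ctrl.camera(name): name is "scene" or "top" or "wrist"; returns the picture (384x512x3 uint8, red, green, blue); there is no depth.
- ctrl.camera_model(name): a dict with "intrinsics" (3x3 intrinsics, pixels), "R" (3x3) and "t" (3): a world point X has camera coordinates R X + t; the wrist camera has in their place "tool_from_camera" (4x4, takes a point from camera to tool coordinates, whose origin is the TCP and whose axes are the flange's). Camera axes: x right, y down, z forward; pixel columns grow to the right and rows downward; lengths in m; the calibration is good to about 2 mm. A picture is of the moment at which its call begins: read the wrist's pose just before it. camera_model takes no time and is no camera call.
- ctrl.hand_in(): hands the job in; it is judged then, once.
Trained networks look in the newest picture that a camera, given by its name, has taken for a name from the list of things; names that differ only in an ending like _2 or _b are one class to them, and where a whole thing is asked for, a point or a joint stands for the part that bears it (a point fixed in the world has none). Each returns a list of dicts, best first, with "confidence" (0 to 1); they miss things now and then, are a little off and sometimes report something else, mostly with a low value. They report only what shows in the picture. A call takes as long as a camera call.
- ctrl.masks_of(query, camera): "pixels" (384x512 bool, what is visible of it) and "at" ([column, row] in pixels, amid what is visible of it).
- ctrl.place_of(query, camera): "at" ([column, row] in pixels: a listed point, or the origin of a listed thing).
The state is a dict: "time_s": time; "qpos": joint angles; "joint_vel": joint speeds; "tau": joint torques, N m; "ee_pos": TCP position; "eef_rot": TCP orientation; "force": force on the tool from outside, world axes, zero at the start; "moment": the same for the moment, N m; "grip_width": finger opening in m; "grip_force": force on a finger pad.
Only numpy, scipy, OpenCV 4.12 (cv2) and the standard library are available. Lean on these libraries where they do the work, as an engineer would, in place of code of your own. Each camera call takes 0.05 s, during which the arm holds its last target. There are 200 camera calls.

### The job

Put the used tonometer prisms away for soaking: take the stopper out of the jar, push each prism out of the rack with its spring ejector, and lay every prism in the jar. Then put the stopper back in the jar, upright and fully home, with the jar standing upright, and leave the other things on the desk where they are.

Things in the scene. Friction and masses are not known exactly. Their poses are not given: they have to be found in the camera images.
- rack: white prism rack fixed to the desk: five bays side by side under a metal cover with a 10 mm slot over each. Origin: under the centre of the bay block; x = the way the prisms come out, y across the bays, z up. Bays 1 to 5 at y = -80, -40, 0, 40, 80 mm. Block: x -34 to 28 (bay mouths at 28), y -100 to 100, top z 36 mm, caps on it to z 44. Behind it stick out rods with black pads
- shelf (a point): centre of the floor of the rack's receiving shelf (dark liner) before the bay mouths, at rack x = 69 mm, y = 0, z = 7 mm; axes as the rack's. It is flat, from rack x = 28 to 110 mm and y = -96 to 96 mm, inside a low rim whose top is 14 mm above the desk
- instrument_tray_mid (a point): centre of the floor of the flat white instrument tray in which the jar stands; fixed, inside 183 mm along world x, 297 mm along y (turned by about 3 degrees), floor 3.5 mm above the desk, thin rim to 16.5 mm above the desk
- jar: white plastic soaking jar in the instrument tray, closed by its stopper at the start, loose, 0.45 kg, round, outside diameter 86 mm (bead 89 mm), height 70 mm, bore 76 mm at the mouth, inner floor 5 mm up. Origin: centre of its underside, z up
- stopper: dark rubber stopper of the jar, loose, 90 g: tapered plug 18 mm high (diameter 62 mm below, 72 mm above), flange of 86 mm diameter, 5 mm thick, that rests on the jar's rim, and on top a round knob 25 mm thick, 26 mm high, to grip. Origin: centre of the plug's underside, z up. Home, its origin is 52 mm above the jar's. It also stands by itself on its plug
- prism_1: used tonometer prism of bay 1 (None: absent), 14 g, 40 mm long: grey square collar 16x16 mm, 8 mm long, at its base; white round body 12 mm thick, 19 mm long; cone to a 7 mm tip. Origin: on its axis at mid-length, x to the tip. In the bay it is at rack x = 6 mm, z = 18, tip outwards, held by a sprung ball and out of reach; a full press leaves it lying on the shelf, origin near x = 55
- prism_2: used tonometer prism of bay 2 (None: absent), 14 g, 40 mm long: grey square collar 16x16 mm, 8 mm long, at its base; white round body 12 mm thick, 19 mm long; cone to a 7 mm tip. Origin: on its axis at mid-length, x to the tip. In the bay it is at rack x = 6 mm, z = 18, tip outwards, held by a sprung ball and out of reach; a full press leaves it lying on the shelf, origin near x = 55
- prism_3: used tonometer prism of bay 3 (None: absent), 14 g, 40 mm long: grey square collar 16x16 mm, 8 mm long, at its base; white round body 12 mm thick, 19 mm long; cone to a 7 mm tip. Origin: on its axis at mid-length, x to the tip. In the bay it is at rack x = 6 mm, z = 18, tip outwards, held by a sprung ball and out of reach; a full press leaves it lying on the shelf, origin near x = 55
- prism_4: used tonometer prism of bay 4 (None: absent), 14 g, 40 mm long: grey square collar 16x16 mm, 8 mm long, at its base; white round body 12 mm thick, 19 mm long; cone to a 7 mm tip. Origin: on its axis at mid-length, x to the tip. In the bay it is at rack x = 6 mm, z = 18, tip outwards, held by a sprung ball and out of reach; a full press leaves it lying on the shelf, origin near x = 55
- prism_5: used tonometer prism of bay 5 (None: absent), 14 g, 40 mm long: grey square collar 16x16 mm, 8 mm long, at its base; white round body 12 mm thick, 19 mm long; cone to a 7 mm tip. Origin: on its axis at mid-length, x to the tip. In the bay it is at rack x = 6 mm, z = 18, tip outwards, held by a sprung ball and out of reach; a full press leaves it lying on the shelf, origin near x = 55
- ejector_1 (a joint): spring ejector of bay 1: slide along rack x, 0 = home, 0.046 m = pressed fully in; springs back by itself. About 2.5 N to start, 2 to 4 N more as the prism's collar passes the sprung ball, 7.5 N at the end
- pad_1 (a point): centre of the outer face of ejector 1's round black pad (23 mm diameter, facing rack -x), 18 mm above the desk, at rack x = -84 mm when home; push it along rack +x
- ejector_2 (a joint): spring ejector of bay 2: slide along rack x, 0 = home, 0.046 m = pressed fully in; springs back by itself. About 2.5 N to start, 2 to 4 N more as the prism's collar passes the sprung ball, 7.5 N at the end
- pad_2 (a point): centre of the outer face of ejector 2's round black pad (23 mm diameter, facing rack -x), 18 mm above the desk, at rack x = -84 mm when home; push it along rack +x
- ejector_3 (a joint): spring ejector of bay 3: slide along rack x, 0 = home, 0.046 m = pressed fully in; springs back by itself. About 2.5 N to start, 2 to 4 N more as the prism's collar passes the sprung ball, 7.5 N at the end
- pad_3 (a point): centre of the outer face of ejector 3's round black pad (23 mm diameter, facing rack -x), 18 mm above the desk, at rack x = -84 mm when home; push it along rack +x
- ejector_4 (a joint): spring ejector of bay 4: slide along rack x, 0 = home, 0.046 m = pressed fully in; springs back by itself. About 2.5 N to start, 2 to 4 N more as the prism's collar passes the sprung ball, 7.5 N at the end
- pad_4 (a point): centre of the outer face of ejector 4's round black pad (23 mm diameter, facing rack -x), 18 mm above the desk, at rack x = -84 mm when home; push it along rack +x
- ejector_5 (a joint): spring ejector of bay 5: slide along rack x, 0 = home, 0.046 m = pressed fully in; springs back by itself. About 2.5 N to start, 2 to 4 N more as the prism's collar passes the sprung ball, 7.5 N at the end
- pad_5 (a point): centre of the outer face of ejector 5's round black pad (23 mm diameter, facing rack -x), 18 mm above the desk, at rack x = -84 mm when home; push it along rack +x
- eye_drops: bystander: small standing drops bottle, 22 x 22 x 58 mm, origin at the centre of its underside
- drops_carton: bystander: flat carton, 84 x 52 x 18 mm, origin at the centre of its underside

How it is judged:
On the way, in this order (a step that is already met when the one before it is completed fails the run):
1. the stopper is out of the jar and clear of it to the side (horizontal distance between stopper and jar above 0.06 m), for 0.2 s.
2. every prism that was in the rack lies in the jar, and the stopper is still off (horizontal distance between each of prism_1, prism_2, prism_3, prism_4, prism_5 and jar below 0.036 m and z of prism_1 in the frame of jar between 0 and 0.06 m and z of prism_2 in the frame of jar between 0 and 0.06 m and z of prism_3 in the frame of jar between 0 and 0.06 m and z of prism_4 in the frame of jar between 0 and 0.06 m and z of prism_5 in the frame of jar between 0 and 0.06 m and horizontal distance between stopper and jar above 0.06 m), for 0.2 s.
At the end, for the whole second after the job is handed in: Every prism is inside the jar, below its rim; the stopper is home in the jar's mouth (flange on the rim within 2.5 mm, centred within 5 mm, level with the jar within 0.06 rad); the jar stands upright in the tray (or on the desk), at rest; all ejectors are back home (horizontal distance between each of prism_1, prism_2, prism_3, prism_4, prism_5 and jar below 0.036 m and z of prism_1 in the frame of jar between 0 and 0.06 m and z of prism_2 in the frame of jar between 0 and 0.06 m and z of prism_3 in the frame of jar between 0 and 0.06 m and z of prism_4 in the frame of jar between 0 and 0.06 m and z of prism_5 in the frame of jar between 0 and 0.06 m and z of stopper in the frame of jar between 0.048 and 0.0545 m and horizontal distance between stopper and jar below 0.005 m and angle between the z axis of stopper and the z axis of jar, either way round below 0.06 rad and angle between jar's own z axis and vertical below 0.05 rad and height (world z) of jar between -0.006 and 0.01 m and linear speed of each of jar, stopper below 0.01 m/s and value of joint each of ejector_1, ejector_2, ejector_3, ejector_4, ejector_5 below 0.004 m); the robot touches nothing.
It fails at once if the drops bottle or the flat carton is moved more than 3 cm (distance of any of eye_drops, drops_carton from where it was at the start of the episode above 0.03 m).
It fails at once if the jar is knocked over (angle between jar's own z axis and vertical above 0.6 rad).
Of prism_1, prism_2, prism_3, prism_4, prism_5 only 3 to 5 are there at a start; the rules pass over those that are not, and their reading is None.
At some moment in a run one of jar, stopper may be knocked a few centimetres aside while the robot is not near it.
Once in a run the grip may slacken for a moment while it holds something.
It also fails if it takes over 210 s, if anything falls off the work surface, if the arm or the gripper's body presses on something with over 40 N, if the wrist force passes 120 N, or if a joint passes its speed limit or range.

## Working session

There is one attempt and no reset: what is moved stays moved. The work goes in short steps, Python scripts to look and compute and a tool call to move; the robot and the scene stay as the last step left them, time stands still between calls to the robot, and variables do not carry over. Pictures are saved under pics/ and viewed, at most 14 in all, crops included, and the job is handed in when it is done.

Besides the shell and the picture viewer there is one more tool, called after "Request:" as name([rows], argument=value, ...), one row to a line, values as JSON. step_arm: Moves the arm, as the interface text tells. Its arguments: {"type":"object","properties":{"plan":{"type":"array","items":{"type":"array","items":{"type":"array","items":{"type":"number"}}}},"grip":{"type":"number"},"squeeze":{"type":"number"}},"required":["plan"]}

```bash
ls; mkdir -p pics
cat > h.py <<'E'
import numpy as np, cv2
from scipy.spatial.transform import Rotation as Rn
from station import ctrl
def cam(name,save=None):
    o=ctrl.get_obs(); im=ctrl.camera(name)
    if save: cv2.imwrite('pics/'+save,cv2.cvtColor(im,cv2.COLOR_RGB2BGR))
    return o,im
def pose(o=None):
    o=o or ctrl.get_obs()
    return np.array(o['ee_pos']),Rn.from_euler('xyz',o['eef_rot']).as_matrix()
def camRT(name,o=None):
    m=ctrl.camera_model(name);K=np.array(m['intrinsics'])
    if name=='wrist':
        p,R=pose(o);T=np.eye(4);T[:3,:3]=R;T[:3,3]=p
        W=np.linalg.inv(T@np.array(m['tool_from_camera']));return K,W[:3,:3],W[:3,3]
    return K,np.array(m['R']),np.array(m['t'])
def ray(px,z,name,o=None):
    K,R,t=camRT(name,o);d=R.T@np.linalg.inv(K)@[px[0],px[1],1];c=-R.T@t
    return c+d*(z-c[2])/d[2]
def proj(X,name,o=None):
    K,R,t=camRT(name,o);v=K@(R@np.array(X)+t);return v[:2]/v[2]
def go(pos,yaw=None,rpy=None):
    "units for move to the target pose from the current measured pose"
    p,R=pose();d=R.T@(np.array(pos)-p)/.03
    w=np.zeros(3)
    if yaw is not None: rpy=[np.pi,0,yaw]
    if rpy is not None:
        w=Rn.from_matrix(R.T@Rn.from_euler('xyz',rpy).as_matrix()).as_rotvec()/np.radians(6)
    print('move',np.round(d,3),np.round(w,3))
E
python3 - <<'E'
from h import *
o,_=cam('scene','s0.png');cam('top','t0.png')
print(o['time_s'],o['ee_pos'],o['eef_rot'])
for c in('scene','top'):
    K,R,t=camRT(c);print(c,K[0,0],-R.T@t)
for q,z in [('jar',0.0035),('stopper',.0555),('rack',0),('shelf',.007),('pad_1',.018),('prism_1',.018),('eye_drops',0),('drops_carton',0),('instrument_tray_mid',.0035)]:
    for c in('scene','top'):
        for r in ctrl.place_of(q,c): print(q,c,np.round(r['at'],1),round(r['confidence'],2),np.round(ray(r['at'],z,c),4))
E
```

```text
pics
0.0 [ 0.20227152 -0.51115052  0.20488605] [-3.14040270e+00 -1.08643966e-05  3.76852613e-01]
scene 479.57977304993665 [-0.06392446  0.61377831  0.89187615]
top 438.1225985561284 [0.37455645 0.13381555 0.93052604]
jar scene [323.2 196.3] 0.57 [ 0.4437 -0.0382  0.0035]
jar top [344.8 229.9] 0.73 [ 0.4444 -0.0405  0.0035]
stopper scene [326.6 179.7] 0.75 [ 0.4475 -0.0454  0.0555]
stopper scene [218.1 257.4] 0.59 [0.4304 0.2955 0.0555]
stopper top [350.4 228.1] 0.8 [ 0.4438 -0.0421  0.0555]
rack scene [233.1 232.9] 0.62 [0.4968 0.2059 0.    ]
rack top [228.1 211.4] 0.64 [0.4896 0.2061 0.    ]
shelf top [260.  207.1] 0.69 [0.4964 0.1377 0.007 ]
pad_1 scene [198.3 239.9] 0.65 [0.5193 0.2875 0.018 ]
pad_1 scene [184.  231.7] 0.51 [0.5593 0.2995 0.018 ]
pad_1 scene [231.8 269.3] 0.48 [0.4091 0.2768 0.018 ]
pad_1 scene [224.8 259.1] 0.47 [0.4397 0.2726 0.018 ]
pad_1 scene [208.6 248.1] 0.42 [0.4861 0.2828 0.018 ]
pad_1 top [188.5 217.2] 0.7 [0.4769 0.2877 0.018 ]
pad_1 top [184.4 177.6] 0.66 [0.5616 0.2969 0.018 ]
pad_1 top [191.6 232.4] 0.53 [0.445  0.2811 0.018 ]
pad_1 top [187.5 196. ]
[... 162 characters left out ...]
72.6] 0.62 [0.5705 0.2076 0.018 ]
prism_1 top [240.2 244. ] 0.55 [0.4188 0.1803 0.018 ]
prism_1 top [229.2 187.3] 0.55 [0.5386 0.2019 0.018 ]
prism_1 top [232.8 208.1] 0.54 [0.4941 0.1948 0.018 ]
prism_1 top [183.  179.8] 0.32 [0.5569 0.2998 0.018 ]
eye_drops scene [263.5 158.2] 0.6 [ 0.6466 -0.0141  0.    ]
eye_drops top [329.2 140.7] 0.41 [ 0.6409 -0.0172  0.    ]
drops_carton scene [296.9 151.9] 0.57 [ 0.6082 -0.1018  0.    ]
drops_carton top [371.4 155.6] 0.96 [ 0.6053 -0.1077  0.    ]
instrument_tray_mid scene [347.3 189.2] 0.64 [ 0.4223 -0.1033  0.0035]
instrument_tray_mid top [372.8 235.6] 0.72 [ 0.4311 -0.0989  0.0035]
instrument_tray_mid top [196.2 253. ] 0.17 [0.4028 0.2735 0.0035]
```

Run:
```python
import cv2
im=cv2.imread('pics/t0.png');cv2.imwrite('pics/t0c.png',cv2.resize(im[100:325,140:440],None,fx=2.66,fy=2.66,interpolation=cv2.INTER_CUBIC))
im=cv2.imread('pics/s0.png');cv2.imwrite('pics/s0c.png',cv2.resize(im[110:310,160:420],None,fx=3,fy=3,interpolation=cv2.INTER_CUBIC))
```

```text
(no output)
```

View pics/t0c.png

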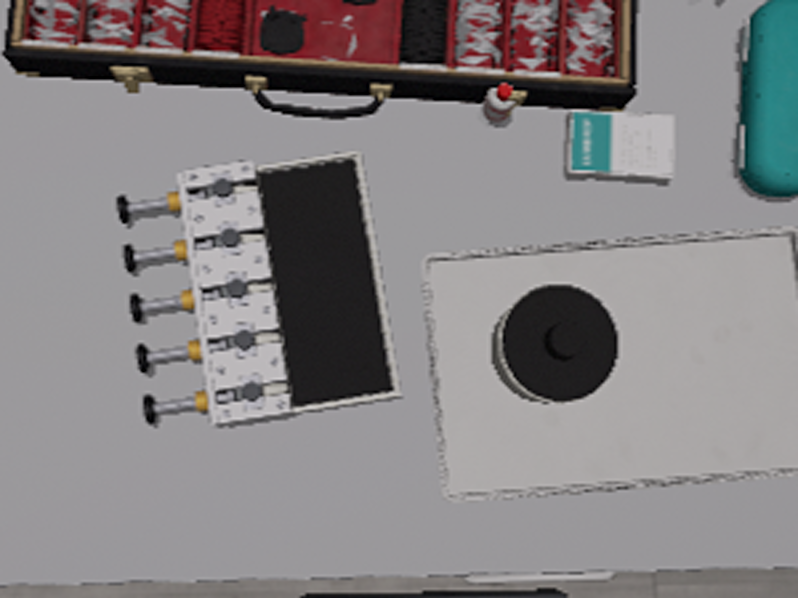

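View pics/s0c.png

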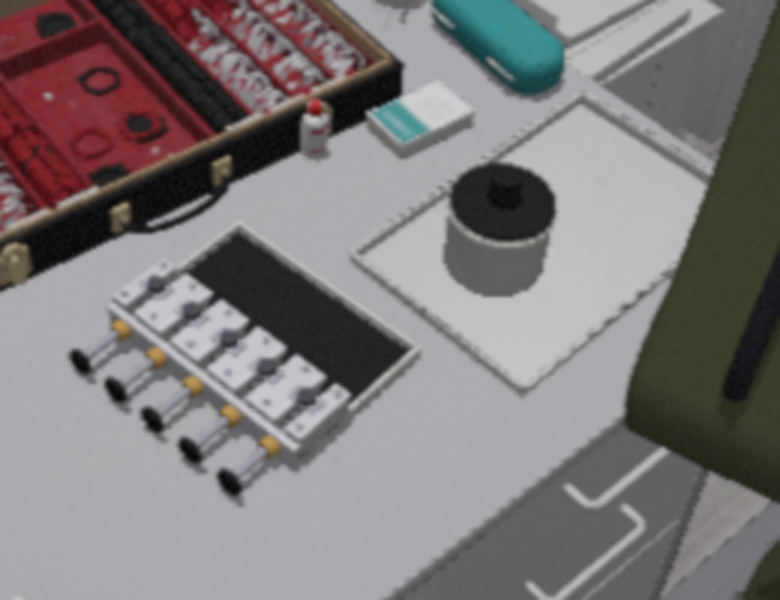

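The top view shows the rack on the left: pads at crop (123..150, 209..409), mouths facing right (world −y). The jar with its stopper is at crop (565, 342), with the bottle and carton well away above it. The bays look slotted, but their contents are unclear.

Run:
```python
from h import *
from scipy.optimize import least_squares
pts=[]
s=800/300
top=[((123,209),(-84,80,18)),((129,258),(-84,40,18)),((136,307),(-84,0,18)),((142,358),(-84,-40,18)),((150,409),(-84,-80,18)),((359,153),(113,99,14)),((400,397),(113,-99,14))]
sc=[((81,361),(-84,80,18)),((118,389),(-84,40,18)),((153,418),(-84,0,18)),((190,449),(-84,-40,18)),((230,482),(-84,-80,18)),((419,350),(113,-99,14)),((238,226),(113,99,14))]
D=[('top',np.array(p)/2.66+[140,100],np.array(q)/1e3) for p,q in top]+[('scene',np.array(p)/3+[160,110],np.array(q)/1e3) for p,q in sc]
def W(x,q): 
    c,s=np.cos(x[2]),np.sin(x[2]);return [x[0]+c*q[0]-s*q[1],x[1]+s*q[0]+c*q[1],q[2]]
f=lambda x:np.concatenate([proj(W(x,q),c)-p for c,p,q in D])
r=least_squares(f,[.49,.206,-1.44],loss='soft_l1');print(r.x,np.degrees(r.x[2]),np.round(f(r.x).reshape(-1,2),1).tolist())
go([.444,-.042,.24],yaw=1.70)
```

```text
[ 0.4903933   0.19923455 -1.4420292 ] -82.62218731937152 [[0.1, 0.2], [0.1, 0.2], [-0.2, 0.5], [-0.0, 0.2], [-0.6, 0.3], [1.6, -0.4], [1.0, -0.4], [-0.5, 0.0], [-1.1, 0.3], [-0.6, 0.6], [-0.4, 0.5], [-0.7, 0.2], [1.2, -1.9], [1.1, -2.6]]
move [ 13.247 -11.585  -1.152] [-1.0000e-03  0.0000e+00 -1.2636e+01]
```

Request:
step_arm([
  [[13.25,-11.58,-1.15,0,0,-12.6],[13.25,-11.58,-1.15,0,0,-12.6],[13.25,-11.58,-1.15,0,0,-12.6],[13.25,-11.58,-1.15,0,0,-12.6],[13.25,-11.58,-1.15,0,0,-12.6],[13.25,-11.58,-1.15,0,0,-12.6],[13.25,-11.58,-1.15,0,0,-12.6],[13.25,-11.58,-1.15,0,0,-12.6]],
], grip=0.5)

```text
time_s: 1.67
ee_pos: [0.3551, -0.2139, 0.2276]
eef_rot: [3.141, 0.0, 1.383]
force: [0.8, 0.4, -0.2]
grip_width: 0.0477
grip_force: 0.0
```

```bash
python3 -c "
from h import *
go([.444,-.042,.24],yaw=1.70)"
```

```text
move [ 6.182  1.84  -0.415] [ 0.006  0.004 -3.031]
```

Request:
step_arm([
  [[6.18,1.84,-0.41,0,0,-3.03],[6.18,1.84,-0.41,0,0,-3.03],[6.18,1.84,-0.41,0,0,-3.03],[6.18,1.84,-0.41,0,0,-3.03],[6.18,1.84,-0.41,0,0,-3.03],[6.18,1.84,-0.41,0,0,-3.03],[6.18,1.84,-0.41,0,0,-3.03],[6.18,1.84,-0.41,0,0,-3.03]],
])

```text
time_s: 2.33
ee_pos: [0.4443, -0.0448, 0.2394]
eef_rot: [-3.141, 0.0, 1.694]
force: [-0.1, -0.3, -0.2]
grip_width: 0.0469
grip_force: 0.0
```

Run:
```python
from h import *
o,_=cam('wrist','w1.png');print(o['ee_pos'],o['eef_rot'])
for q,z in [('stopper',.0555),('jar',.0035)]:
    for r in ctrl.place_of(q,'wrist'): print(q,r['at'],r['confidence'],ray(r['at'],z,'wrist',o))
K,R,t=camRT('wrist',o);print(-R.T@t,R)
```

```text
[ 0.44434096 -0.04484041  0.23936325] [-3.14127684e+00  4.56555752e-05  1.69425157e+00]
stopper [253.4, 172.0] 0.95 [ 0.44292988 -0.041771    0.0555    ]
[0.43451482 0.03933824 0.41862701] [[ 0.99238355  0.12318232  0.00100778]
 [ 0.1175782  -0.94961246  0.29053663]
 [ 0.03674598 -0.28820528 -0.95686334]]
```

View pics/w1.png

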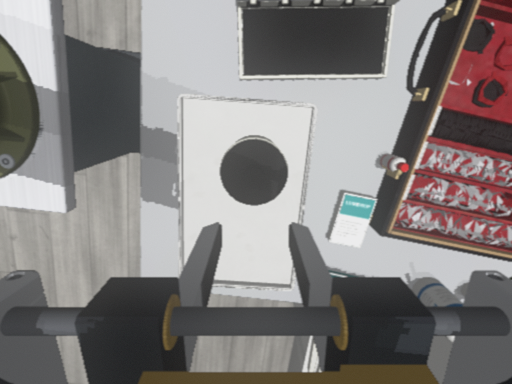

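The wrist view shows the stopper's flange centred at about (254, 172), with the fingers clear of it. The fix at (0.443, −0.042) agrees with the other cameras.

```bash
python3 -c "
from h import *
go([.4436,-.042,.083],yaw=1.70)"
```

```text
move [ 0.115 -0.009  5.217] [ 0.     0.    -0.072]
```

Request:
step_arm([
  [[0.1,0,1.2,0,0,0],[0.1,0,2.4,0,0,0],[0.1,0,3.4,0,0,0],[0.1,0,4.2,0,0,0],[0.1,0,4.8,0,0,0],[0.1,0,5.2,0,0,0],[0.1,0,5.2,0,0,0],[0.1,0,5.2,0,0,0]],
])

```text
time_s: 3.15
ee_pos: [0.444, -0.0421, 0.0836]
eef_rot: [-3.141, -0.0, 1.693]
force: [0.3, 0.6, 0.4]
grip_width: 0.0471
grip_force: 0.0
```

Request:
step_arm([
  [[0,0,0,0,0,0],[0,0,0,0,0,0],[0,0,0,0,0,0],[0,0,0,0,0,0],[0,0,0,0,0,0],[0,0,0,0,0,0]],
], grip=0.1, squeeze=25)

```text
time_s: 3.65
ee_pos: [0.4445, -0.0416, 0.0841]
eef_rot: [3.141, 0.0, 1.694]
force: [-1.5, -1.0, 7.2]
grip_width: 0.0243
grip_force: 25.0
```

Request:
step_arm([
  [[0,0,-0.2,0,0,0],[0,0,-0.5,0,0,0],[0,0,-1,0,0,0],[0,0,-1.5,0,0,0],[0,0,-2,0,0,0],[0,0,-2,0,0,0]],
])

```text
time_s: 4.15
ee_pos: [0.4455, -0.0416, 0.1466]
eef_rot: [3.137, 0.001, 1.694]
force: [-0.1, -0.3, -0.3]
grip_width: 0.0245
grip_force: 25.0
```

Run:
```python
from h import *
o,_=cam('scene','s1.png');print(o['ee_pos'],o['eef_rot'],o['grip_width'],o['grip_force'],o['force'])
for q,z in [('stopper',.0555+.06),('jar',.0035)]:
    for r in ctrl.place_of(q,'scene'): print(q,r['at'],r['confidence'],ray(r['at'],z,'scene'))
im=cv2.imread('pics/s1.png');cv2.imwrite('pics/s1c.png',cv2.resize(im[110:310,220:420],None,fx=2.5,fy=2.5))
go([.4436-.006,-.175,.145],yaw=1.70)
```

```text
[ 0.44546101 -0.04161572  0.14655352] [3.13719949e+00 1.29409217e-03 1.69420734e+00] 0.024479388655690684 24.999776780605316 [-0.14672625 -0.34262008 -0.25675264]
stopper [330.2, 159.8] 0.81 [ 0.45163016 -0.05152585  0.1155    ]
stopper [183.7, 234.9] 0.57 [0.48330385 0.33960088 0.1155    ]
jar [324.7, 195.7] 0.81 [ 0.44276921 -0.04259084  0.0035    ]
jar [345.3, 188.6] 0.73 [ 0.42697514 -0.10084037  0.0035    ]
move [-4.393 -0.76  -0.064] [-0.003 -0.001 -0.056]
```

View pics/s1c.png

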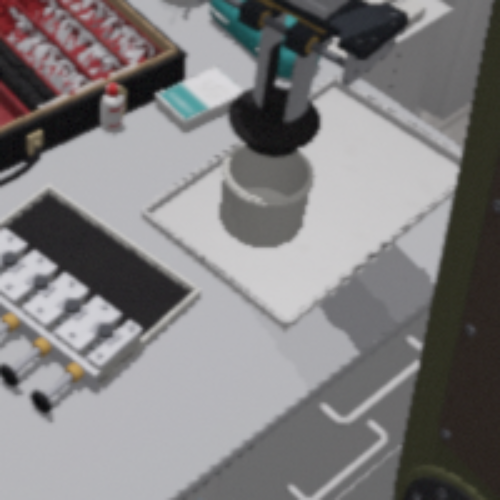

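The stopper is out and held at crop (275, 120), and the jar is upright with an open mouth at (265, 175). Next I set the stopper aside in the tray.

Request:
step_arm([
  [[-1,-0.2,-0.06,0,0,0],[-2,-0.4,-0.06,0,0,0],[-3.2,-0.6,-0.06,0,0,0],[-4.1,-0.75,-0.06,0,0,0],[-4.4,-0.76,-0.06,0,0,0],[-4.4,-0.76,-0.06,0,0,0]],
])

```text
time_s: 4.8
ee_pos: [0.4374, -0.1766, 0.1443]
eef_rot: [-3.14, -0.001, 1.691]
force: [0.7, -0.1, -2.5]
grip_width: 0.0247
grip_force: 25.0
```

Request:
step_arm([
  [[0,0,1,0,0,0],[0,0,2,0,0,0],[0,0,2.8,0,0,0],[0,0,3.3,0,0,0],[0,0,3.6,0,0,0],[0,0,3.75,0,0,0],[0,0,3.82,0,0,0],[0,0,3.82,0,0,0]],
])

```text
time_s: 5.47
ee_pos: [0.4377, -0.1743, 0.0317]
eef_rot: [-3.141, -0.001, 1.695]
force: [-0.3, 0.1, -0.4]
grip_width: 0.0247
grip_force: 2.5
```

Request:
step_arm([
  [[0,0,0.05,0,0,0],[0,0,0.05,0,0,0],[0,0,0.05,0,0,0]],
], grip=0.5)

```text
time_s: 5.72
ee_pos: [0.4382, -0.1751, 0.0296]
eef_rot: [3.141, 0.001, 1.694]
force: [0.2, -0.9, -0.3]
grip_width: 0.0415
grip_force: 0.0
```

Request:
step_arm([
  [[0,0,-1,0,0,0],[0,0,-2,0,0,0],[0,0,-3.3,0,0,0],[0,0,-4.6,0,0,0],[0,0,-5,0,0,0]],
])

```text
time_s: 6.13
ee_pos: [0.4394, -0.1758, 0.1849]
eef_rot: [3.135, 0.004, 1.694]
force: [0.1, -0.3, 1.5]
grip_width: 0.0468
grip_force: 0.0
```

```bash
cat >> h.py <<'E'
def rk(x,y,z=0,p=(.4904,.1992,-1.442)):
    c,s=np.cos(p[2]),np.sin(p[2]);return np.array([p[0]+c*x-s*y,p[1]+s*x+c*y,z])
E
python3 - <<'E'
from h import *
for q,z in [('stopper',.0035),('jar',.0035)]:
    ctrl.camera('top')
    for r in ctrl.place_of(q,'top'): print(q,r['at'],r['confidence'],ray(r['at'],z,'top'))
go(rk(-30,0,.2)*0+[*rk(.06,0)[:2],.20],yaw=1.70)
print(rk(.06,0))
E
```

```text
stopper [327.4, 140.5] 0.69 [ 0.64045248 -0.01270933  0.0035    ]
jar [344.4, 231.3] 0.93 [ 0.44143301 -0.03948704  0.0035    ]
move [10.164  3.292 -0.713] [-0.003 -0.002 -0.055]
[0.49810643 0.13969697 0.        ]
```

Request:
step_arm([
  [[1.3,0.4,0,0,0,0],[2.6,0.8,0,0,0,0],[3.9,1.2,0.1,0,0,0],[5.2,1.6,0.2,0,0,0],[6.5,2,0.3,0,0,0],[7.8,2.5,0.4,0,0,0],[9.1,3,0.5,0,0,0],[10.1,3.3,0.6,0,0,0]],
], grip=0)

```text
time_s: 7.0
ee_pos: [0.4984, 0.1404, 0.1592]
eef_rot: [-3.139, -0.0, 1.695]
force: [0.9, -0.9, -0.1]
grip_width: 0.0009
grip_force: 0.0
```

Run:
```python
from h import *
o,im=cam('wrist','w2.png');print(o['ee_pos'],o['eef_rot'])
for r in ctrl.place_of('prism_1','wrist'): print('prism',np.round(r['at']),round(r['confidence'],2),ray(r['at'],.018,'wrist',o))
for r in ctrl.place_of('pad_1','wrist'): print('pad',np.round(r['at'],1),round(r['confidence'],2),ray(r['at'],.018,'wrist',o), )
for y in (-.08,-.04,0,.04,.08): print('exp',np.round(proj(rk(-.084,y,.018),'wrist',o),1),np.round(proj(rk(.006,y,.018),'wrist',o),1), rk(-.084,y,.018))
cv2.imwrite('pics/w2c.png',cv2.resize(im[:,:,::-1][0:190,110:410],None,fx=2.6,fy=2.6,interpolation=cv2.INTER_CUBIC))
```

```text
[0.49840184 0.14040355 0.15916988] [-3.13900056e+00 -6.37650531e-06  1.69501096e+00]
prism [292. 136.] 0.75 [0.53364441 0.20054594 0.018     ]
prism [324. 135.] 0.6 [0.57055054 0.20594931 0.018     ]
prism [219. 132.] 0.46 [0.45074897 0.19456989 0.018     ]
prism [256. 138.] 0.46 [0.49371735 0.19306464 0.018     ]
prism [185. 138.] 0.43 [0.41294952 0.18217192 0.018     ]
pad [253.9  49.6] 0.93 [0.48017003 0.28295716 0.018     ]
pad [216.6  49.8] 0.89 [0.44144896 0.27793978 0.018     ]
pad [176.1  51.5] 0.88 [0.39943445 0.27107918 0.018     ]
pad [295.7  48.3] 0.7 [0.52336179 0.28957792 0.018     ]
pad [332.3  48.5] 0.7 [0.5613387  0.29412172 0.018     ]
exp [176.9  50.4] [183.8 137.6] [0.40027362 0.272229   0.018     ]
exp [215.1  50.2] [218.8 137.4] [0.43994231 0.27736662 0.018     ]
exp [253.3  50. ] [253.8 137.3] [0.479611   0.28250425 0.018     ]
exp [291.5  49.8] [288.9 137.1] [0.51927968 0.28764187 0.018     ]
exp [329.8  49.6] [323.9 136.9] [0.55894837 0.29277949 0.018     ]
```

View pics/w2c.png

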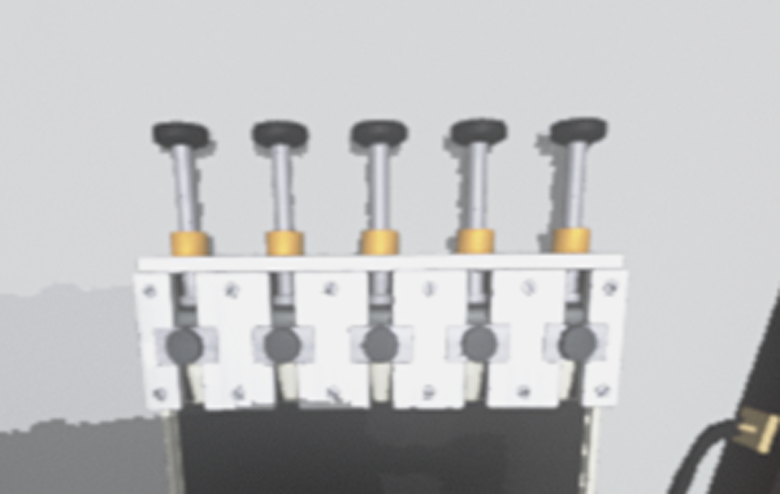

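All five pads are where the model predicts, and each slot at crop (195..570, 380) shows a light prism body, so all bays are full. The tool axes now line up with the rack (tool x = −rack x, tool y = rack y). I start pressing at bay 1.

```bash
cat >> h.py <<'E'
RY=np.pi-1.442
def gr(x,y,z): 
    go([*rk(x,y)[:2],z],yaw=RY)
E
python3 -c "
from h import *
gr(-.112,-.08,.12);print(rk(-.112,-.08))"
```

```text
move [ 5.744 -2.667  1.306] [-0.036  0.002 -0.022]
[0.39667728 0.29999709 0.        ]
```

Request:
step_arm([
  [[1.3,-0.6,0,0,0,0],[2.6,-1.2,0,0,0,0],[3.9,-1.8,0,0,0,0],[5.1,-2.4,0,0,0,0],[5.75,-2.67,1,0,0,0],[5.75,-2.67,2,0,0,0],[5.75,-2.67,3.2,0,0,0],[5.75,-2.67,4,0,0,0]],
])

```text
time_s: 7.82
ee_pos: [0.3967, 0.2974, 0.0378]
eef_rot: [-3.138, 0.002, 1.694]
force: [0.5, 0.1, 0.1]
grip_width: 0.0003
grip_force: 0.0
```

```bash
python3 -c "
from h import *
gr(-.112,-.08,.012);gr(-.045,-.08,.012)"
```

```text
move [0.088 0.011 0.86 ] [-0.03   0.016 -0.053]
move [-2.145  0.024  0.863] [-0.03   0.016 -0.053]
```

Request:
step_arm([
  [[0,0,0.5,0,0,0],[0,0,0.86,0,0,0],[-0.3,0,0.86,0,0,0],[-0.6,0,0.86,0,0,0],[-0.9,0,0.86,0,0,0],[-1.2,0,0.86,0,0,0],[-1.4,0,0.86,0,0,0],[-1.6,0,0.86,0,0,0]],
])

```text
time_s: 8.48
ee_pos: [0.4045, 0.2507, 0.0164]
eef_rot: [3.14, -0.001, 1.693]
force: [0.2, 6.2, -4.0]
grip_width: 0.0003
grip_force: 3.3
```

Request:
step_arm([
  [[-0.2,0,0,0,0,0],[-0.35,0,0,0,0,0],[-0.5,0,0,0,0,0],[-0.6,0,0,0,0,0],[-0.65,0,0,0,0,0],[-0.65,0,0,0,0,0]],
])

```text
time_s: 8.98
ee_pos: [0.4065, 0.2375, 0.0169]
eef_rot: [3.137, -0.012, 1.692]
force: [-10.5, 63.8, -14.1]
grip_width: 0.0003
grip_force: 32.0
```

Run:
```python
from h import *
o,im=cam('scene','s2.png');print(o['ee_pos'],o['force'],rk(-.046,-.08))
ctrl.camera('top')
for r in ctrl.place_of('prism_1','top'): print('prism',np.round(r['at']),round(r['confidence'],2),ray(r['at'],.014,'top'))
print(rk(.055,-.08))
cv2.imwrite('pics/s2c.png',cv2.resize(im[:,:,::-1][150:310,160:360],None,fx=3,fy=3,interpolation=cv2.INTER_CUBIC))
```

```text
[0.4064554  0.23747931 0.01685025] [-10.53825424  63.77521257 -14.10098635] [0.40515436 0.23454375 0.        ]
prism [226. 190.] 0.58 [0.53409026 0.20886736 0.014     ]
prism [260. 242.] 0.48 [0.42208816 0.14025427 0.014     ]
prism [223. 173.] 0.44 [0.57131788 0.21518737 0.014     ]
prism [235. 229.] 0.37 [0.45068744 0.19155779 0.014     ]
prism [232. 212.] 0.36 [0.487429   0.19598236 0.014     ]
[0.41812685 0.13438031 0.        ]
```

View pics/s2c.png

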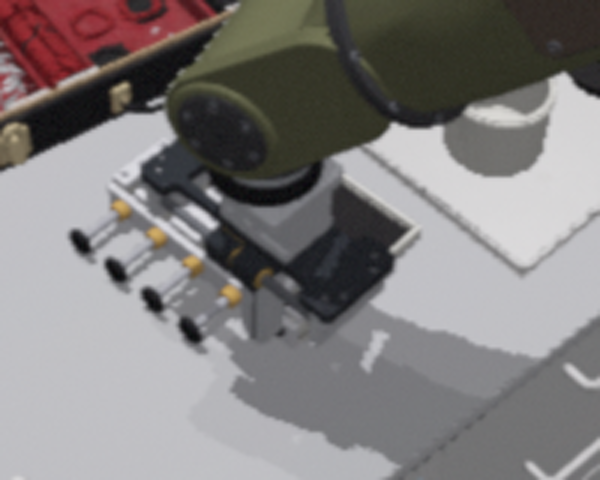

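Bay 1's ejector is fully pressed at 64 N on the stop, and the prism is out at about (0.422, 0.140). I back off, slide to bay 2 and press a little less deep.

Request:
step_arm([
  [[0.6,0,0.1,0,0,0],[1.4,0,0.1,0,0,0],[2.2,0,0.1,0,0,0],[2.25,0.7,0.1,0,0,0],[2.25,1.33,0.1,0,0,0],[2.25,1.33,0.1,0,0,0]],
])

```text
time_s: 9.63
ee_pos: [0.4408, 0.3039, 0.0138]
eef_rot: [3.138, -0.001, 1.694]
force: [0.7, -0.9, 0.2]
grip_width: 0.0004
grip_force: 0.0
```

```bash
python3 -c "
from h import *
gr(-.0495,-.04,.012)"
```

```text
move [-2.025 -0.129  0.059] [ 0.033 -0.01  -0.058]
```

Request:
step_arm([
  [[-0.35,-0.13,0,0,0,0],[-0.7,-0.13,0,0,0,0],[-1,-0.13,0,0,0,0],[-1.3,-0.13,0,0,0,0],[-1.6,-0.13,0,0,0,0],[-1.85,-0.13,0,0,0,0],[-2.05,-0.13,0,0,0,0],[-2.05,-0.13,0,0,0,0]],
])

```text
time_s: 10.3
ee_pos: [0.441, 0.2431, 0.0131]
eef_rot: [3.139, -0.005, 1.692]
force: [1.8, 21.1, -7.4]
grip_width: 0.0006
grip_force: 10.5
```

Request:
step_arm([
  [[0.6,0,0,0,0,0],[1.4,0,0,0,0,0],[2,0,0,0,0,0],[2.05,0.7,0,0,0,0],[2.05,1.33,0,0,0,0],[2.05,1.33,0,0,0,0]],
])

```text
time_s: 10.8
ee_pos: [0.4753, 0.3074, 0.0131]
eef_rot: [3.14, -0.0, 1.693]
force: [-0.5, -1.5, -0.3]
grip_width: 0.0003
grip_force: 0.0
```

```bash
python3 -c "
from h import *
gr(-.0495,0,.012)
ctrl.camera('scene')
for r in ctrl.place_of('prism_1','scene'): print(round(r['confidence'],2),ray(r['at'],.014,'scene'))
print(rk(.055,-.04))"
```

```text
move [-1.99   0.05   0.034] [ 0.015 -0.003 -0.059]
0.45 [0.45399213 0.14960397 0.014     ]
0.43 [0.42781797 0.1433789  0.014     ]
[0.45779554 0.13951793 0.        ]
```

Request:
step_arm([
  [[-0.35,0.05,0,0,0,0],[-0.7,0.05,0,0,0,0],[-1,0.05,0,0,0,0],[-1.3,0.05,0,0,0,0],[-1.6,0.05,0,0,0,0],[-1.85,0.05,0,0,0,0],[-2.07,0.05,0,0,0,0],[-2.07,0.05,0,0,0,0]],
])

```text
time_s: 11.57
ee_pos: [0.4818, 0.2484, 0.0127]
eef_rot: [3.14, -0.006, 1.693]
force: [-1.1, 26.9, -5.9]
grip_width: 0.0007
grip_force: 13.2
```

Request:
step_arm([
  [[0.6,0,0,0,0,0],[1.4,0,0,0,0,0],[2,0,0,0,0,0],[2.05,0.7,0,0,0,0],[2.05,1.33,0,0,0,0],[2.05,1.33,0,0,0,0]],
])

```text
time_s: 12.07
ee_pos: [0.5165, 0.3119, 0.0127]
eef_rot: [3.14, -0.0, 1.693]
force: [-0.1, 0.1, -0.3]
grip_width: 0.0002
grip_force: 0.0
```

```bash
python3 -c "
from h import *
gr(-.0495,0.04,.012)"
```

```text
move [-1.965e+00 -1.000e-03  2.400e-02] [ 0.013 -0.002 -0.058]
```

Request:
step_arm([
  [[-0.35,0,0,0,0,0],[-0.7,0,0,0,0,0],[-1,0,0,0,0,0],[-1.3,0,0,0,0,0],[-1.6,0,0,0,0,0],[-1.85,0,0,0,0,0],[-2.07,0,0,0,0,0],[-2.07,0,0,0,0,0]],
])

```text
time_s: 12.73
ee_pos: [0.5212, 0.2535, 0.0127]
eef_rot: [3.14, -0.008, 1.693]
force: [1.0, 33.1, -8.0]
grip_width: 0.0006
grip_force: 16.5
```

Request:
step_arm([
  [[0.6,0,0,0,0,0],[1.4,0,0,0,0,0],[2,0,0,0,0,0],[2.07,0.7,0,0,0,0],[2.07,1.33,0,0,0,0],[2.07,1.33,0,0,0,0]],
])

```text
time_s: 13.23
ee_pos: [0.5557, 0.3164, 0.0126]
eef_rot: [3.141, -0.0, 1.693]
force: [-0.4, 0.4, 0.5]
grip_width: 0.0004
grip_force: 0.0
```

```bash
python3 -c "
from h import *
gr(-.0495,0.08,.012)"
```

```text
move [-1.945  0.018  0.021] [ 0.008 -0.    -0.059]
```

Request:
step_arm([
  [[-0.35,0,0,0,0,0],[-0.7,0,0,0,0,0],[-1,0,0,0,0,0],[-1.3,0,0,0,0,0],[-1.6,0,0,0,0,0],[-1.85,0,0,0,0,0],[-2.05,0,0,0,0,0],[-2.05,0,0,0,0,0]],
])

```text
time_s: 13.9
ee_pos: [0.5605, 0.2589, 0.0126]
eef_rot: [3.14, -0.007, 1.693]
force: [2.4, 30.7, -8.4]
grip_width: 0.0007
grip_force: 15.0
```

Request:
step_arm([
  [[0.6,0,0,0,0,0],[1.4,0,0,0,0,0],[2,0,-0.6,0,0,0],[2,0,-1.8,0,0,0],[2,0,-3,0,0,0],[1.2,-0.6,-4,0,0,0],[0,-1.1,-4.8,0,0,0],[-1,-1.8,-4.9,0,0,0]],
])

```text
time_s: 14.57
ee_pos: [0.5117, 0.2184, 0.1627]
eef_rot: [3.137, -0.001, 1.695]
force: [0.7, -0.4, 0.7]
grip_width: 0.0003
grip_force: 0.0
```

Request:
step_arm([
  [[-1.2,-0.3,0,0,0,0],[-2.4,-0.6,0,0,0,0],[-3.4,-0.8,0,0,0,0],[-3.9,-0.8,0,0,0,0],[-3.9,-0.8,0,0,0,0]],
], grip=0.35)

```text
time_s: 14.98
ee_pos: [0.5011, 0.0975, 0.1593]
eef_rot: [-3.141, 0.0, 1.691]
force: [-0.7, -0.7, -0.4]
grip_width: 0.0303
grip_force: 0.0
```

Run:
```python
from h import *
o,im=cam('wrist','w3.png');print(o['ee_pos'],o['eef_rot'])
pr=lambda X:[round(float(v),4) for v in (np.array([[np.cos(-1.442),np.sin(-1.442)],[-np.sin(-1.442),np.cos(-1.442)]])@(X[:2]-[.4904,.1992]))]
for r in ctrl.place_of('prism_1','wrist'): print('origin',np.round(r['at']),round(r['confidence'],2),pr(ray(r['at'],.014,'wrist',o)))
for m in ctrl.masks_of('prism_1','wrist'):
    ys,xs=np.nonzero(m['pixels']);(c,s,a)=cv2.minAreaRect(np.c_[xs,ys].astype(np.float32));print('mask',round(m['confidence'],2),len(xs),np.round(c),np.round(s),round(a),pr(ray(c,.018,'wrist',o)))
cv2.imwrite('pics/w3c.png',cv2.resize(im[:,:,::-1][0:230,130:410],None,fx=2.6,fy=2.6,interpolation=cv2.INTER_CUBIC))
```

```text
[0.50109492 0.09745873 0.15933678] [-3.14126803e+00  4.47888464e-04  1.69052592e+00]
origin [189. 138.] 0.96 [0.0491, -0.0771]
origin [327. 135.] 0.92 [0.0476, 0.0825]
origin [258. 137.] 0.88 [0.0488, 0.0026]
origin [219. 138.] 0.87 [0.0495, -0.0424]
origin [294. 137.] 0.68 [0.0496, 0.0438]
mask 0.88 373 [222. 138.] [36. 12.] 90 [0.0495, -0.0386]
mask 0.87 382 [328. 136.] [35. 15.] 90 [0.0489, 0.083]
mask 0.55 393 [188. 138.] [35. 14.] 87 [0.0497, -0.0779]
mask 0.55 345 [293. 136.] [33. 14.] 90 [0.0486, 0.0424]
mask 0.53 320 [257. 137.] [34. 12.] 90 [0.0488, 0.0014]
```

View pics/w3c.png

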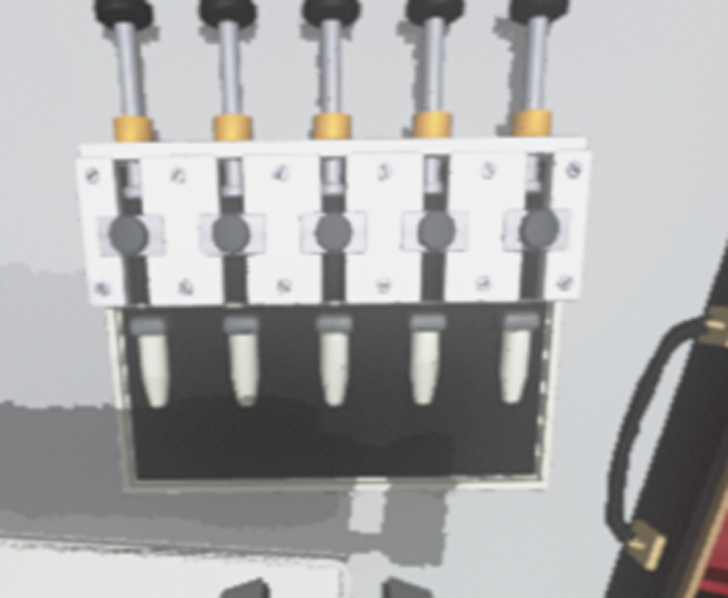

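All five prisms lie on the shelf at about rack x ≈ 0.05, y ≈ −0.078, −0.040, 0.001, 0.042, 0.083. The bays are empty and the pads are home. I pick prism 1 first.

```bash
cat >> h.py <<'E'
def jarpos():
    ctrl.camera('top'); a=[(r['confidence'],ray(r['at'],.0035,'top')) for r in ctrl.place_of('jar','top')]
    for c,p in a[:2]: print('jar',round(c,2),np.round(p,4))
E
python3 -c "
from h import *
gr(.051,-.079,.0095);jarpos()"
```

```text
move [ 1.577 -2.596  4.993] [-0.002 -0.001 -0.058]
```

Request:
step_arm([
  [[0.8,-1.2,0,0,0,0],[1.5,-2.3,0.8,0,0,0],[1.58,-2.6,2,0,0,0],[1.58,-2.6,3.2,0,0,0],[1.58,-2.6,4.2,0,0,0],[1.58,-2.6,4.8,0,0,0],[1.58,-2.6,5,0,0,0],[1.58,-2.6,5,0,0,0]],
])

```text
time_s: 15.9
ee_pos: [0.416, 0.1389, 0.0074]
eef_rot: [-3.134, 0.0, 1.696]
force: [-10.7, -0.5, -5.1]
grip_width: 0.0334
grip_force: 8.3
```

Request:
step_arm([
  [[0,0,0,0,0,0],[0,0,0,0,0,0],[0,0,0,0,0,0],[0,0,0,0,0,0]],
], grip=0, squeeze=15)

```text
time_s: 16.23
ee_pos: [0.4146, 0.1387, 0.0074]
eef_rot: [-3.131, 0.001, 1.696]
force: [-16.8, 0.1, -2.2]
grip_width: 0.0303
grip_force: 15.4
```

Request:
step_arm([
  [[0,0,-0.5,0,0,0],[0,0,-1.5,0,0,0],[0,0,-2.7,0,0,0],[0,0,-3.6,0,0,0],[0,0,-4,0,0,0]],
])

```text
time_s: 16.65
ee_pos: [0.42, 0.1396, 0.1327]
eef_rot: [3.137, -0.001, 1.696]
force: [-0.7, -0.4, 0.3]
grip_width: 0.0005
grip_force: 0.0
```

```bash
python3 -c "
from h import *
jarpos()
go([.4432,-.041,.13],yaw=RY)"
```

```text
move [-6.067  0.022  0.036] [ 0.037 -0.005 -0.039]
```

A finger met the shelf's side rim, and the gripper came up empty. Bays 1 and 5 need a shallower grip on the collar, above the rim. I look again before going on.

```bash
cat >> h.py <<'E'
def pr(X):
    c,s=np.cos(1.442),np.sin(1.442);d=X[:2]-np.array([.4904,.1992]);return np.round([c*d[0]-s*d[1],s*d[0]+c*d[1]],4)
def prisms():
    o,im=cam('wrist')
    for r in ctrl.place_of('prism_1','wrist'): print('origin',np.round(r['at']),round(r['confidence'],2),pr(ray(r['at'],.014,'wrist',o)))
    for m in ctrl.masks_of('prism_1','wrist'):
        ys,xs=np.nonzero(m['pixels']);P=np.array([pr(ray((x,y),.014,'wrist',o)) for x,y in zip(xs,ys)])
        if m['confidence']>.3: print('mask',round(m['confidence'],2),len(xs),'x',np.round(np.percentile(P[:,0],[2,98]),3),'y collar/tip',[round(float(np.mean(P[k,1])),4) for k in (P[:,0]<np.percentile(P[:,0],20),P[:,0]>np.percentile(P[:,0],80))])
    return o,im
E
python3 -c "
from h import *
gr(.10,-.02,.16)"
```

```text
move [-1.654  1.929 -0.954] [ 0.037 -0.005 -0.039]
```

Request:
step_arm([
  [[-0.8,0.9,-0.5,0,0,0],[-1.6,1.8,-0.9,0,0,0],[-1.6,1.9,-0.9,0,0,0],[-1.6,1.9,-0.9,0,0,0]],
], grip=0.35)

```text
time_s: 17.08
ee_pos: [0.4821, 0.0977, 0.1549]
eef_rot: [-3.14, -0.0, 1.693]
force: [-0.2, -1.0, -0.2]
grip_width: 0.0235
grip_force: 0.0
```

```bash
python3 -c "
from h import *
prisms();jarpos();gr(.051,-.04,.0095)"
```

```text
origin [237. 138.] 0.88 [ 0.047  -0.0406]
origin [277. 140.] 0.8 [0.0495 0.0048]
origin [310. 141.] 0.76 [0.0505 0.0424]
origin [345. 138.] 0.61 [0.048  0.0829]
origin [202. 146.] 0.56 [ 0.0558 -0.0814]
mask 0.93 377 x [0.03  0.069] y collar/tip [-0.038, -0.0376]
mask 0.91 385 x [0.03  0.068] y collar/tip [0.003, 0.0025]
mask 0.81 420 x [0.03  0.069] y collar/tip [0.0428, 0.0421]
mask 0.73 383 x [0.032 0.068] y collar/tip [-0.0783, -0.0831]
jar 0.72 [0.4031 0.2683 0.0035]
jar 0.34 [0.5046 0.1382 0.0035]
move [ 1.581 -0.583  4.872] [-0.013 -0.    -0.042]
```

Request:
step_arm([
  [[0.8,-0.4,0.5,0,0,0],[1.5,-0.56,1.5,0,0,0],[1.58,-0.56,2.5,0,0,0],[1.58,-0.56,3.5,0,0,0],[1.58,-0.56,4.3,0,0,0],[1.58,-0.56,4.7,0,0,0],[1.58,-0.56,4.87,0,0,0],[1.58,-0.56,4.87,0,0,0]],
], grip=0.32)

```text
time_s: 18.0
ee_pos: [0.4583, 0.1431, 0.0094]
eef_rot: [-3.14, 0.0, 1.695]
force: [-0.6, -0.2, -0.1]
grip_width: 0.0297
grip_force: 0.0
```

Request:
step_arm([
  [[0,0,0,0,0,0],[0,0,0,0,0,0],[0,0,0,0,0,0],[0,0,0,0,0,0],[0,0,0,0,0,0]],
], grip=0, squeeze=15)

```text
time_s: 18.42
ee_pos: [0.4597, 0.1431, 0.0111]
eef_rot: [3.14, -0.0, 1.694]
force: [-0.9, -0.1, 5.5]
grip_width: 0.0113
grip_force: 15.0
```

Request:
step_arm([
  [[0,0,-0.5,0,0,0],[0,0,-1.5,0,0,0],[0,0,-2.7,0,0,0],[0,0,-3.6,0,0,0],[0,0,-4,0,0,0]],
])

```text
time_s: 18.83
ee_pos: [0.4603, 0.1432, 0.1341]
eef_rot: [3.137, -0.001, 1.694]
force: [0.8, 1.3, 0.5]
grip_width: 0.0111
grip_force: 15.0
```

```bash
python3 -c "
from h import *
jarpos()
go([.4432,-.041,.13],yaw=RY)"
```

```text
jar 0.62 [ 0.4396 -0.0385  0.0035]
jar 0.42 [0.4796 0.2867 0.0035]
move [-6.024 -1.316  0.075] [ 0.042 -0.004 -0.053]
```

Request:
step_arm([
  [[-1.3,-0.4,0,0,0,0],[-2.6,-0.8,0,0,0,0],[-3.9,-1.1,0,0,0,0],[-5.1,-1.37,0,0,0,0],[-5.8,-1.37,0,0,0,0],[-6,-1.37,0,0,0,0],[-6,-1.37,0,0,0,0]],
])

```text
time_s: 19.52
ee_pos: [0.4402, -0.0416, 0.1292]
eef_rot: [-3.14, -0.0, 1.692]
force: [0.2, 0.7, -0.1]
grip_width: 0.0116
grip_force: 15.0
```

Run:
```python
from h import *
o,im=cam('wrist','w4.png');print(o['ee_pos'],o['grip_width'])
for q in('jar','stopper'):
  for r in ctrl.place_of(q,'wrist'): print(q,r['at'],r['confidence'],ray(r['at'],.0035,'wrist',o))
go([.4425,-.041,.045],yaw=RY)
```

```text
[ 0.44016897 -0.04162563  0.12924753] 0.011579538326028644
jar [254.5, 186.6] 0.91 [ 0.44058587 -0.04233571  0.0035    ]
stopper [237.4, 285.9] 0.78 [ 0.43471141 -0.17635498  0.0035    ]
move [-0.055  0.069  2.823] [-0.009 -0.005 -0.044]
```

View pics/w4.png

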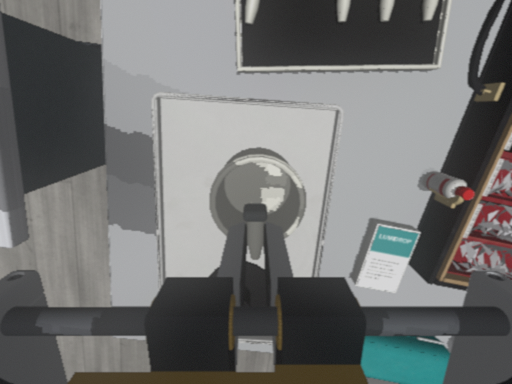

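The prism is held with its collar at (256, 212). The jar mouth is centred at about (258, 203) under the gripper, and the other four prisms are on the shelf. I lower it in.

Request:
step_arm([
  [[0,0.04,0.8,0,0,0],[0,0.04,1.7,0,0,0],[0,0.04,2.4,0,0,0],[0,0.04,2.8,0,0,0],[0,0.04,3,0,0,0],[0,0.04,3,0,0,0]],
])

```text
time_s: 20.17
ee_pos: [0.4411, -0.0395, 0.0393]
eef_rot: [-3.14, -0.001, 1.696]
force: [0.0, -0.6, -0.8]
grip_width: 0.0115
grip_force: 15.0
```

Request:
step_arm([
  [[0,0,0,0,0,0],[0,0,0,0,0,0],[0,0,0,0,0,0]],
], grip=0.27)

```text
time_s: 20.42
ee_pos: [0.4422, -0.0405, 0.0411]
eef_rot: [3.14, 0.0, 1.694]
force: [0.2, -0.2, -0.5]
grip_width: 0.0247
grip_force: 0.0
```

Request:
step_arm([
  [[0,0,-0.8,0,0,0],[0,0,-1.8,0,0,0],[0,0,-2.8,0,0,0],[0,0,-3.3,0,0,0]],
])

```text
time_s: 20.75
ee_pos: [0.4428, -0.0407, 0.1432]
eef_rot: [3.137, 0.001, 1.694]
force: [0.6, 0.3, 1.4]
grip_width: 0.0256
grip_force: 0.0
```

Run:
```python
from h import *
o,im=cam('wrist','w5.png')
print(ctrl.get_obs()['ee_pos'])
for q in('jar','prism_1'):
  for r in ctrl.place_of(q,'wrist'): print(q,r['at'],r['confidence'],ray(r['at'],.015,'wrist',o))
gr(.051,.002,.12)
```

```text
[ 0.44358703 -0.04084539  0.14467688]
jar [253.7, 181.2] 0.83 [ 0.44235453 -0.03593735  0.015     ]
prism_1 [334.6, 1.1] 0.87 [0.49772237 0.15077824 0.015     ]
prism_1 [250.1, 6.6] 0.79 [0.41775303 0.13610238 0.015     ]
prism_1 [248.5, 183.9] 0.72 [ 0.43680768 -0.03984786  0.015     ]
prism_1 [418.2, 0.9] 0.6 [0.57756916 0.16099411 0.015     ]
prism_1 [377.3, 3.4] 0.5 [0.53898071 0.15404305 0.015     ]
move [6.038 2.65  0.682] [ 0.028  0.008 -0.053]
```

Request:
step_arm([
  [[1.2,0.5,0,0,0,0],[2.4,1,0,0,0,0],[3.6,1.5,0,0,0,0],[4.8,2.1,0,0,0,0],[5.8,2.6,0.4,0,0,0],[6.04,2.65,1.2,0,0,0],[6.04,2.65,2.2,0,0,0],[6.04,2.65,2.6,0,0,0]],
], grip=0.32)

```text
time_s: 21.57
ee_pos: [0.496, 0.1494, 0.0565]
eef_rot: [-3.136, 0.001, 1.696]
force: [-0.7, -0.7, -0.1]
grip_width: 0.0301
grip_force: 0.0
```

```bash
python3 -c "
from h import *
gr(.051,.002,.0095)"
```

```text
move [-0.028  0.103  1.567] [-0.055  0.005 -0.038]
```

Request:
step_arm([
  [[0,0.05,0.5,0,0,0],[0,0.05,1,0,0,0],[0,0.05,1.35,0,0,0],[0,0.05,1.5,0,0,0],[0,0.05,1.5,0,0,0],[0,0.05,1.5,0,0,0]],
])

```text
time_s: 22.07
ee_pos: [0.4998, 0.1492, 0.0164]
eef_rot: [-3.141, -0.0, 1.694]
force: [-0.2, -0.1, -0.1]
grip_width: 0.0299
grip_force: 0.0
```

Request:
step_arm([
  [[0,0,0,0,0,0],[0,0,0,0,0,0],[0,0,0,0,0,0],[0,0,0,0,0,0],[0,0,0,0,0,0]],
], grip=0, squeeze=15)

```text
time_s: 22.48
ee_pos: [0.5001, 0.1492, 0.0167]
eef_rot: [3.141, -0.0, 1.694]
force: [0.1, 0.0, 1.5]
grip_width: 0.0091
grip_force: 14.3
```

Request:
step_arm([
  [[0,0,-0.5,0,0,0],[0,0,-1.5,0,0,0],[0,0,-2.7,0,0,0],[0,0,-3.6,0,0,0],[0,0,-4,0,0,0]],
])

```text
time_s: 22.9
ee_pos: [0.5009, 0.1495, 0.1402]
eef_rot: [3.137, -0.0, 1.694]
force: [-0.0, -0.3, 0.1]
grip_width: 0.0089
grip_force: 13.8
```

```bash
python3 -c "
from h import *
jarpos()
go([.4432,-.041,.13],yaw=RY)"
```

```text
jar 0.82 [ 0.4445 -0.0344  0.0035]
move [-6.064 -2.688  0.271] [ 0.041 -0.004 -0.052]
```

Request:
step_arm([
  [[-1,-0.5,0,0,0,0],[-2,-1,0,0,0,0],[-3,-1.5,0,0,0,0],[-4,-2,0,0,0,0],[-5,-2.4,0,0,0,0],[-5.8,-2.7,0,0,0,0],[-6.05,-2.7,0,0,0,0],[-6.05,-2.7,0,0,0,0]],
])

```text
time_s: 23.67
ee_pos: [0.4414, -0.0421, 0.1353]
eef_rot: [-3.14, -0.0, 1.692]
force: [-0.5, 0.7, -0.1]
grip_width: 0.0093
grip_force: 13.8
```

Run:
```python
from h import *
o,im=cam('wrist','w6.png');print(o['ee_pos'],o['grip_width'],o['grip_force'])
for q in('jar','prism_1'):
  for r in ctrl.place_of(q,'wrist'): print(q,r['at'],r['confidence'],ray(r['at'],.0035,'wrist',o))
go([.4425,-.041,.045],yaw=RY)
```

```text
[ 0.44136325 -0.04207533  0.13532412] 0.009321890164941829 13.79253476858139
jar [252.8, 183.4] 0.78 [ 0.43957539 -0.04088491  0.0035    ]
prism_1 [255.8, 231.3] 0.94 [ 0.45042717 -0.10084196  0.0035    ]
prism_1 [254.2, 185.2] 0.67 [ 0.44145229 -0.04284518  0.0035    ]
prism_1 [379.5, 251.2] 0.44 [ 0.6079749  -0.10920125  0.0035    ]
move [-0.037  0.023  3.023] [-0.008 -0.004 -0.048]
```

Request:
step_arm([
  [[0,0,0.8,0,0,0],[0,0,1.7,0,0,0],[0,0,2.4,0,0,0],[0,0,2.8,0,0,0],[0,0,3,0,0,0],[0,0,3,0,0,0]],
])

```text
time_s: 24.32
ee_pos: [0.4413, -0.0399, 0.0452]
eef_rot: [-3.139, -0.001, 1.695]
force: [0.9, 0.5, -0.2]
grip_width: 0.0088
grip_force: 13.8
```

Request:
step_arm([
  [[0,0,0,0,0,0],[0,0,0,0,0,0],[0,0,0,0,0,0]],
], grip=0.27)

```text
time_s: 24.57
ee_pos: [0.4423, -0.0408, 0.0471]
eef_rot: [3.14, 0.0, 1.694]
force: [0.7, 0.1, 0.0]
grip_width: 0.0243
grip_force: 0.0
```

Request:
step_arm([
  [[0,0,-0.8,0,0,0],[0,0,-1.8,0,0,0],[0,0,-2.8,0,0,0],[0,0,-3.3,0,0,0],[0,0,-3.3,0,0,0]],
])

```text
time_s: 24.98
ee_pos: [0.4434, -0.0411, 0.1491]
eef_rot: [3.135, 0.002, 1.694]
force: [0.7, -1.1, 0.3]
grip_width: 0.0251
grip_force: 0.0
```

Run:
```python
from h import *
gr(.051,.042,.06)
```

```text
move [6.071 3.931 2.985] [ 0.062  0.019 -0.053]
```

Request:
step_arm([
  [[1.1,0.7,0,0,0,0],[2.2,1.4,0,0,0,0],[3.3,2.1,0,0,0,0],[4.4,2.8,0,0,0,0],[5.4,3.5,0.2,0,0,0],[6,3.9,0.8,0,0,0],[6.05,3.93,1.8,0,0,0],[6.05,3.93,2.5,0,0,0]],
], grip=0.32)

```text
time_s: 25.65
ee_pos: [0.5358, 0.155, 0.0674]
eef_rot: [-3.14, 0.0, 1.696]
force: [-0.1, -1.2, -0.6]
grip_width: 0.0301
grip_force: 0.0
```

Request:
step_arm([
  [[0,0,0.3,0,0,0],[0,0,0.5,0,0,0],[0,0,0.5,0,0,0]],
])

```text
time_s: 25.9
ee_pos: [0.5362, 0.1535, 0.0546]
eef_rot: [-3.14, 0.0, 1.694]
force: [0.2, -0.7, -0.6]
grip_width: 0.0305
grip_force: 0.0
```

```bash
python3 -c "
from h import *
gr(.051,.042,.0095)"
```

```text
move [0.008 0.085 1.504] [-0.011  0.001 -0.056]
```

Request:
step_arm([
  [[0,0.08,0.5,0,0,0],[0,0.08,1,0,0,0],[0,0.08,1.4,0,0,0],[0,0.08,1.55,0,0,0],[0,0.08,1.55,0,0,0],[0,0.08,1.55,0,0,0]],
])

```text
time_s: 26.4
ee_pos: [0.5392, 0.1541, 0.0095]
eef_rot: [3.141, -0.0, 1.694]
force: [0.0, 0.0, 0.1]
grip_width: 0.0301
grip_force: 0.0
```

Request:
step_arm([
  [[0,0,0.05,0,0,0],[0,0,0.05,0,0,0],[0,0,0.05,0,0,0],[0,0,0.05,0,0,0],[0,0,0.05,0,0,0]],
], grip=0, squeeze=15)

```text
time_s: 26.82
ee_pos: [0.539, 0.1541, 0.0077]
eef_rot: [3.141, -0.0, 1.694]
force: [-0.3, -0.3, 2.6]
grip_width: 0.0116
grip_force: 15.0
```

Request:
step_arm([
  [[0,0,-0.5,0,0,0],[0,0,-1.5,0,0,0],[0,0,-2.7,0,0,0],[0,0,-3.6,0,0,0],[0,0,-4,0,0,0]],
])

```text
time_s: 27.23
ee_pos: [0.54, 0.1543, 0.1312]
eef_rot: [3.137, -0.0, 1.694]
force: [0.4, 0.9, -0.1]
grip_width: 0.0111
grip_force: 15.0
```

```bash
python3 -c "
from h import *
jarpos()
go([.4432,-.041,.13],yaw=RY)"
```

```text
jar 0.84 [ 0.4446 -0.0388  0.0035]
move [-6.064 -3.99  -0.05 ] [ 0.034 -0.003 -0.052]
```

Request:
step_arm([
  [[-1,-0.7,-0.1,0,0,0],[-2.1,-1.4,-0.2,0,0,0],[-3.2,-2.1,-0.2,0,0,0],[-4.3,-2.8,-0.2,0,0,0],[-5.3,-3.5,-0.2,0,0,0],[-5.9,-3.95,-0.2,0,0,0],[-6.05,-4,-0.2,0,0,0],[-6.05,-4,-0.2,0,0,0]],
])

```text
time_s: 28.0
ee_pos: [0.4413, -0.0417, 0.1319]
eef_rot: [-3.14, -0.001, 1.692]
force: [-0.4, 0.4, -0.3]
grip_width: 0.0108
grip_force: 15.0
```

Run:
```python
from h import *
o,im=cam('wrist','w7.png');print(o['ee_pos'],o['grip_width'],o['grip_force'])
for q in('jar','prism_1'):
  for r in ctrl.place_of(q,'wrist'): print(q,r['at'],r['confidence'],ray(r['at'],.0035,'wrist',o))
go([.4425,-.041,.045],yaw=RY)
```

```text
[ 0.44125319 -0.04169511  0.13193359] 0.010820840157173004 14.993700385093689
jar [255.6, 180.9] 0.86 [ 0.44212822 -0.03624579  0.0035    ]
jar [237.1, 281.3] 0.3 [ 0.43468838 -0.1715218   0.0035    ]
prism_1 [255.6, 193.6] 0.73 [ 0.44398077 -0.05138287  0.0035    ]
prism_1 [254.2, 236.1] 0.59 [ 0.44887822 -0.10545789  0.0035    ]
prism_1 [255.7, 184.2] 0.35 [ 0.44271887 -0.0401256   0.0035    ]
move [-0.034  0.008  2.917] [-0.01  -0.004 -0.046]
```

Request:
step_arm([
  [[0,0,0.8,0,0,0],[0,0,1.7,0,0,0],[0,0,2.4,0,0,0],[0,0,2.8,0,0,0],[0,0,2.9,0,0,0],[0,0,2.9,0,0,0]],
])

```text
time_s: 28.65
ee_pos: [0.4419, -0.04, 0.0455]
eef_rot: [-3.14, -0.001, 1.695]
force: [0.6, -1.1, 1.3]
grip_width: 0.0115
grip_force: 15.0
```

Request:
step_arm([
  [[0,0,0,0,0,0],[0,0,0,0,0,0],[0,0,0,0,0,0]],
], grip=0.27)

```text
time_s: 28.9
ee_pos: [0.4426, -0.0408, 0.0471]
eef_rot: [3.14, 0.0, 1.694]
force: [-0.5, -0.1, 0.3]
grip_width: 0.0246
grip_force: 0.0
```

Request:
step_arm([
  [[0,0,-0.8,0,0,0],[0,0,-1.8,0,0,0],[0,0,-2.8,0,0,0],[0.8,0,-3.4,0,0,0],[1.6,0,-3.6,0,0,0],[2,0,-3.7,0,0,0],[2,0,-3.7,0,0,0]],
])

```text
time_s: 29.48
ee_pos: [0.4349, 0.0203, 0.1588]
eef_rot: [3.139, 0.0, 1.696]
force: [-0.3, -0.2, 0.9]
grip_width: 0.0256
grip_force: 0.0
```

Run:
```python
from h import *
o,im=prisms()
cv2.imwrite('pics/w8.png',im[:,:,::-1])
gr(.041,-.079,.06)
```

```text
origin [403.  74.] 0.87 [0.0502 0.0841]
origin [252.  72.] 0.82 [ 0.0483 -0.0792]
origin [254. 240.] 0.69 [ 0.2488 -0.0787]
origin [253. 234.] 0.45 [ 0.2399 -0.0793]
mask 0.84 581 x [0.028 0.067] y collar/tip [0.084, 0.082]
mask 0.73 453 x [0.031 0.068] y collar/tip [-0.0782, -0.0837]
mask 0.69 338 x [0.226 0.264] y collar/tip [-0.078, -0.0797]
mask 0.56 106 x [0.216 0.226] y collar/tip [-0.079, -0.0757]
move [ 4.376 -0.042  3.243] [ 0.002  0.002 -0.051]
```

View pics/w8.png

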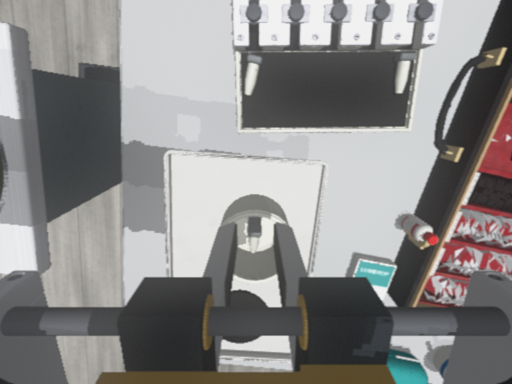

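Three prisms are in the jar at (255, 235). Prism 1 is at (252, 75), slightly askew, and prism 5 is at (403, 74). I now grip prism 1 by its collar, above the rim.

Request:
step_arm([
  [[1.2,0,0,0,0,0],[2.4,0,0,0,0,0],[3.5,0,0,0,0,0],[4.2,-0.03,0.5,0,0,0],[4.4,-0.03,1.5,0,0,0],[4.4,-0.03,2.5,0,0,0],[4.4,-0.03,3.2,0,0,0],[4.4,-0.03,3.2,0,0,0]],
], grip=0.32)

```text
time_s: 30.3
ee_pos: [0.4156, 0.1484, 0.0576]
eef_rot: [-3.135, 0.001, 1.693]
force: [-0.7, -0.7, -0.5]
grip_width: 0.0302
grip_force: 0.0
```

Request:
step_arm([
  [[0,0,0,0,0,0],[0,0,0,0,0,0]],
])

```text
time_s: 30.47
ee_pos: [0.4184, 0.1493, 0.0624]
eef_rot: [3.14, -0.0, 1.693]
force: [0.3, 0.5, -0.1]
grip_width: 0.0305
grip_force: 0.0
```

```bash
python3 -c "
from h import *
gr(.039,-.0785,.017)"
```

```text
move [ 0.042 -0.024  1.514] [ 0.012 -0.002 -0.061]
```

Request:
step_arm([
  [[0.04,-0.02,0.5,0,0,0],[0.04,-0.02,1,0,0,0],[0.04,-0.02,1.35,0,0,0],[0.04,-0.02,1.5,0,0,0],[0.04,-0.02,1.5,0,0,0],[0.04,-0.02,1.5,0,0,0]],
])

```text
time_s: 30.97
ee_pos: [0.4175, 0.1507, 0.0173]
eef_rot: [3.14, -0.0, 1.694]
force: [-0.1, 0.2, 0.1]
grip_width: 0.0301
grip_force: 0.0
```

Request:
step_arm([
  [[0,0,0,0,0,0],[0,0,0,0,0,0],[0,0,0,0,0,0],[0,0,0,0,0,0],[0,0,0,0,0,0]],
], grip=0, squeeze=15)

```text
time_s: 31.38
ee_pos: [0.4172, 0.1509, 0.0168]
eef_rot: [3.141, -0.0, 1.694]
force: [0.3, 0.2, 5.4]
grip_width: 0.0155
grip_force: 15.0
```

Request:
step_arm([
  [[0,0,-0.4,0,0,0],[0,0,-1,0,0,0],[0,0,-2,0,0,0],[0,0,-3,0,0,0],[0,0,-3.8,0,0,0],[0,0,-3.8,0,0,0]],
])

```text
time_s: 31.88
ee_pos: [0.4185, 0.1512, 0.1345]
eef_rot: [3.135, -0.001, 1.694]
force: [-0.1, 0.7, -0.0]
grip_width: 0.0155
grip_force: 15.0
```

```bash
python3 -c "
from h import *
jarpos()
go([.4415,-.041,.13],yaw=RY)"
```

```text
jar 0.93 [ 0.4411 -0.0352  0.0035]
move [-6.444  0.028  0.015] [ 0.011 -0.002 -0.052]
```

Request:
step_arm([
  [[-1,0,0,0,0,0],[-2.1,0,0,0,0,0],[-3.2,0,0,0,0,0],[-4.3,0.05,0,0,0,0],[-5.3,0.05,0,0,0,0],[-5.9,0.05,0,0,0,0],[-6.08,0.05,0,0,0,0],[-6.08,0.05,0,0,0,0]],
])

```text
time_s: 32.65
ee_pos: [0.4402, -0.0308, 0.129]
eef_rot: [-3.139, -0.001, 1.692]
force: [-0.4, 0.4, -0.1]
grip_width: 0.0158
grip_force: 15.0
```

Run:
```python
from h import *
o,im=cam('wrist','w9.png');print(o['ee_pos'],o['grip_width'],o['grip_force'])
for q in('jar','prism_1'):
  for r in ctrl.place_of(q,'wrist'): print(q,r['at'],r['confidence'],ray(r['at'],.0035,'wrist',o))
cv2.imwrite('pics/w9c.png',im[:,:,::-1][100:300,120:400])
go([.4425,-.031,.053],yaw=RY)
```

```text
[ 0.44018643 -0.03078123  0.12904331] 0.015773246298581567 14.997590845450759
jar [255.6, 192.4] 0.87 [ 0.44260017 -0.03814972  0.0035    ]
prism_1 [254.4, 208.9] 0.88 [ 0.44366563 -0.05838244  0.0035    ]
prism_1 [426.7, 6.9] 0.88 [0.58246932 0.16570561 0.0035    ]
prism_1 [252.9, 248.7] 0.81 [ 0.44810326 -0.11018269  0.0035    ]
prism_1 [343.3, 30.2] 0.16 [0.50751109 0.13665768 0.0035    ]
move [-0.072  0.065  2.558] [-0.01  -0.004 -0.044]
```

View pics/w9c.png

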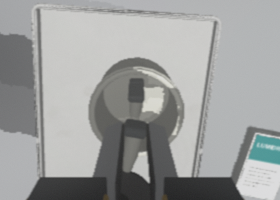

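Prism 1 is held by its collar at (133, 128), over the jar mouth. I lower and release it.

Request:
step_arm([
  [[-0.07,0.06,0.8,0,0,0],[-0.07,0.06,1.6,0,0,0],[-0.07,0.06,2.2,0,0,0],[-0.07,0.06,2.55,0,0,0],[-0.07,0.06,2.7,0,0,0],[-0.07,0.06,2.7,0,0,0]],
])

```text
time_s: 33.3
ee_pos: [0.4429, -0.031, 0.0492]
eef_rot: [3.142, 0.0, 1.696]
force: [-2.0, -1.4, 6.5]
grip_width: 0.016
grip_force: 14.9
```

Request:
step_arm([
  [[0,0,0,0,0,0],[0,0,0,0,0,0],[0,0,0,0,0,0]],
], grip=0.25)

```text
time_s: 33.55
ee_pos: [0.4427, -0.0313, 0.0492]
eef_rot: [-3.141, -0.0, 1.695]
force: [-0.1, -0.4, -0.8]
grip_width: 0.0235
grip_force: 0.0
```

Request:
step_arm([
  [[0,0,-0.8,0,0,0],[0,0,-1.8,0,0,0],[0,0,-2.8,0,0,0],[0.8,0,-3.2,0,0,0],[1.6,0,-3.4,0,0,0],[2,0,-3.4,0,0,0],[2,0,-3.4,0,0,0]],
])

```text
time_s: 34.13
ee_pos: [0.4351, 0.0295, 0.1517]
eef_rot: [3.141, -0.0, 1.696]
force: [-0.2, -0.4, -0.5]
grip_width: 0.0234
grip_force: 0.0
```

Run:
```python
from h import *
o,im=prisms()
cv2.imwrite('pics/w10.png',im[:,:,::-1])
gr(.039,.082,.06)
```

```text
origin [403.  82.] 0.9 [0.0499 0.0833]
origin [252. 260.] 0.55 [ 0.2642 -0.0796]
origin [250. 245.] 0.47 [ 0.2422 -0.0813]
origin [252. 248.] 0.45 [ 0.2465 -0.0789]
mask 0.81 492 x [0.029 0.068] y collar/tip [0.0838, 0.0825]
mask 0.73 302 x [0.242 0.276] y collar/tip [-0.0794, -0.0809]
mask 0.73 120 x [0.227 0.24 ] y collar/tip [-0.0793, -0.0789]
move [4.172 5.272 3.031] [-0.005  0.    -0.048]
```

Request:
step_arm([
  [[0.8,0.9,0,0,0,0],[1.6,1.8,0,0,0,0],[2.4,2.8,0,0,0,0],[3.2,3.8,0,0,0,0],[3.9,4.7,0.2,0,0,0],[4.17,5.27,1,0,0,0],[4.17,5.27,2,0,0,0],[4.17,5.27,2.9,0,0,0]],
], grip=0.32)

```text
time_s: 34.95
ee_pos: [0.5773, 0.1708, 0.0618]
eef_rot: [-3.141, 0.0, 1.694]
force: [-0.6, 0.9, -0.4]
grip_width: 0.0297
grip_force: 0.0
```

Request:
step_arm([
  [[0,0,0,0,0,0],[0,0,0,0,0,0],[0,0,0,0,0,0]],
])

```text
time_s: 35.2
ee_pos: [0.5777, 0.1707, 0.0659]
eef_rot: [3.14, -0.0, 1.693]
force: [-0.2, -0.5, 0.9]
grip_width: 0.03
grip_force: 0.0
```

```bash
python3 -c "
from h import *
gr(.039,.082,.017)"
```

```text
move [ 0.014 -0.035  1.629] [ 0.016 -0.001 -0.059]
```

Request:
step_arm([
  [[0,-0.03,0.5,0,0,0],[0,-0.03,1,0,0,0],[0,-0.03,1.4,0,0,0],[0,-0.03,1.62,0,0,0],[0,-0.03,1.62,0,0,0],[0,-0.03,1.62,0,0,0]],
])

```text
time_s: 35.7
ee_pos: [0.5764, 0.171, 0.0164]
eef_rot: [3.141, -0.0, 1.694]
force: [-0.4, -0.2, 0.5]
grip_width: 0.0301
grip_force: 0.0
```

Request:
step_arm([
  [[0,0,0,0,0,0],[0,0,0,0,0,0],[0,0,0,0,0,0],[0,0,0,0,0,0],[0,0,0,0,0,0]],
], grip=0, squeeze=15)

```text
time_s: 36.12
ee_pos: [0.5764, 0.1712, 0.0163]
eef_rot: [3.141, -0.0, 1.694]
force: [-0.1, 0.7, 4.5]
grip_width: 0.0153
grip_force: 15.0
```

Request:
step_arm([
  [[0,0,-0.4,0,0,0],[0,0,-1,0,0,0],[0,0,-2,0,0,0],[0,0,-3,0,0,0],[0,0,-3.8,0,0,0],[0,0,-3.8,0,0,0]],
])

```text
time_s: 36.62
ee_pos: [0.5779, 0.1715, 0.1358]
eef_rot: [3.134, -0.001, 1.694]
force: [1.5, 0.7, -0.1]
grip_width: 0.0152
grip_force: 15.0
```

```bash
python3 -c "
from h import *
jarpos()
go([.4425,-.031,.13],yaw=RY)"
```

```text
jar 0.7 [0.5233 0.2973 0.0035]
jar 0.6 [ 0.4402 -0.0392  0.0035]
move [-6.137 -5.251  0.019] [ 0.016 -0.001 -0.052]
```

Request:
step_arm([
  [[-1,-0.9,0,0,0,0],[-2,-1.7,0,0,0,0],[-3,-2.6,0,0,0,0],[-4,-3.5,0,0,0,0],[-5,-4.3,0,0,0,0],[-5.8,-5,0,0,0,0],[-6.12,-5.25,0,0,0,0],[-6.12,-5.25,0,0,0,0]],
])

```text
time_s: 37.38
ee_pos: [0.4406, -0.0322, 0.129]
eef_rot: [-3.14, -0.0, 1.691]
force: [-0.2, -0.1, -0.7]
grip_width: 0.0157
grip_force: 15.0
```

Run:
```python
from h import *
o,im=cam('wrist','w11.png');print(o['ee_pos'],o['grip_width'],o['grip_force'])
for q in('jar','prism_1'):
  for r in ctrl.place_of(q,'wrist'): print(q,r['at'],r['confidence'],ray(r['at'],.0035,'wrist',o))
cv2.imwrite('pics/w11c.png',cv2.resize(im[:,:,::-1][130:280,160:360],None,fx=3,fy=3))
go([.4425,-.031,.056],yaw=RY)
```

```text
[ 0.44062811 -0.0321781   0.12897064] 0.015686354572085878 14.998055398464203
jar [254.9, 190.3] 0.57 [ 0.44196934 -0.03716141  0.0035    ]
prism_1 [255.7, 243.2] 0.82 [ 0.4510315  -0.10377419  0.0035    ]
prism_1 [254.3, 217.1] 0.54 [ 0.44524461 -0.07006024  0.0035    ]
prism_1 [253.5, 204.7] 0.43 [ 0.44245667 -0.05474697  0.0035    ]
move [-3.400e-02 -1.000e-03  2.443e+00] [-0.007 -0.003 -0.052]
```

View pics/w11c.png

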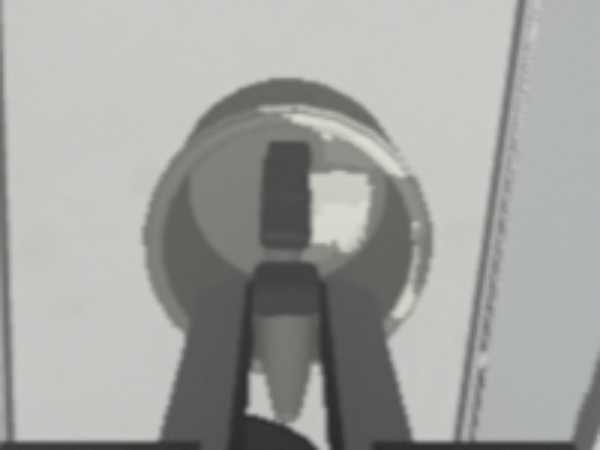

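Prism 5 is held by its collar at (285, 285). The four already inside are stacked at (287, 195), so I release a little to the side and higher.

Request:
step_arm([
  [[-0.03,0.15,0.8,0,0,0],[-0.03,0.15,1.5,0,0,0],[-0.03,0.15,2,0,0,0],[-0.03,0.15,2.2,0,0,0],[-0.03,0.15,2.35,0,0,0],[-0.03,0.15,2.35,0,0,0]],
])

```text
time_s: 38.03
ee_pos: [0.4561, -0.0309, 0.067]
eef_rot: [3.12, 0.006, 1.696]
force: [4.4, 1.6, 83.7]
grip_width: 0.0156
grip_force: 58.9
```

Request:
step_arm([
  [[0,0,0,0,0,0],[0,0,0,0,0,0],[0,0,0,0,0,0]],
], grip=0.25)

```text
time_s: 38.28
ee_pos: [0.4551, -0.0308, 0.0672]
eef_rot: [3.122, 0.005, 1.696]
force: [-0.5, 2.5, 87.4]
grip_width: 0.023
grip_force: 43.8
```

Request:
step_arm([
  [[0,0,-0.8,0,0,0],[0,0,-1.8,0,0,0],[0,0,-2.8,0,0,0],[-0.8,0,-3.2,0,0,0],[-1.6,0,-3.4,0,0,0],[-2.4,0,-3.4,0,0,0],[-2.4,0,-3.4,0,0,0]],
])

```text
time_s: 38.87
ee_pos: [0.4567, -0.1041, 0.1612]
eef_rot: [3.141, 0.001, 1.694]
force: [0.1, 0.0, 0.3]
grip_width: 0.0236
grip_force: 0.0
```

Run:
```python
from h import *
o,im=cam('wrist','w12.png');print(o['ee_pos'],o['time_s'])
for q in('jar','prism_1','stopper'):
  for r in ctrl.place_of(q,'wrist'): print(q,np.round(r['at']),round(r['confidence'],2),ray(r['at'],.0035,'wrist',o))
cv2.imwrite('pics/w12c.png',cv2.resize(im[:,:,::-1][50:270,130:390],None,fx=2.7,fy=2.7))
```

```text
[ 0.4567461  -0.1040982   0.16124363] 38.8667
jar [248. 126.] 0.79 [ 0.44110531 -0.04029199  0.0035    ]
prism_1 [264. 126.] 0.69 [ 0.46046817 -0.03836821  0.0035    ]
prism_1 [271. 124.] 0.67 [ 0.46875871 -0.03513673  0.0035    ]
prism_1 [249. 126.] 0.65 [ 0.44318659 -0.04073427  0.0035    ]
prism_1 [238. 147.] 0.55 [ 0.43272283 -0.06702231  0.0035    ]
stopper [230. 226.] 0.98 [ 0.43233832 -0.17154657  0.0035    ]
```

View pics/w12c.png

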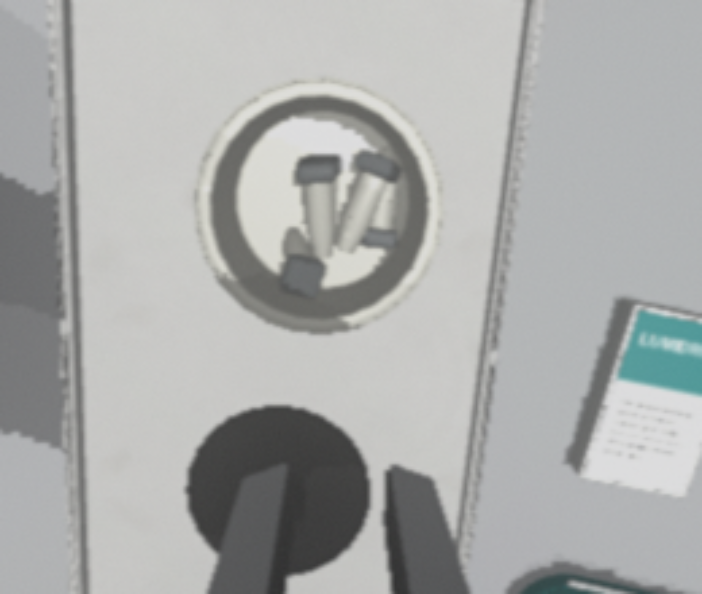

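In the jar I see prism collars at about (320, 168), (377, 165), (380, 238) and (302, 275). That's four for certain, with a fifth perhaps hidden. The last finger touch was on the rim (87 N), so I look closer for the fifth prism.

Request:
step_arm([
  [[-0.2,-0.3,0.6,0,0,0],[-0.3,-0.4,1.2,0,0,0],[-0.3,-0.4,1.8,0,0,0],[-0.3,-0.4,2.3,0,0,0],[-0.3,-0.4,2.3,0,0,0],[-0.3,-0.4,2.3,0,0,0]],
])

```text
time_s: 39.57
ee_pos: [0.4448, -0.1119, 0.092]
eef_rot: [-3.14, -0.001, 1.695]
force: [-0.0, -0.3, 0.4]
grip_width: 0.0232
grip_force: 0.0
```

Run:
```python
from h import *
o,im=cam('wrist','w13.png');print(o['ee_pos'],o['time_s'])
for q in('jar','prism_1'):
  for r in ctrl.place_of(q,'wrist'): print(q,np.round(r['at']),round(r['confidence'],2),ray(r['at'],.0035,'wrist',o))
for c in('top','scene'):
  ctrl.camera(c)
  for r in ctrl.place_of('prism_1',c): print(c,np.round(r['at']),round(r['confidence'],2),ray(r['at'],.015,c))
x,y=map(int,proj([.4425,-.041,.03],'wrist',o))
cv2.imwrite('pics/w13c.png',cv2.resize(im[:,:,::-1][max(0,y-75):y+75,x-95:x+95],None,fx=4,fy=4,interpolation=cv2.INTER_CUBIC))
```

```text
[ 0.44480934 -0.11185445  0.09201217] 39.5667
jar [262. 118.] 0.98 [ 0.44275761 -0.0354891   0.0035    ]
prism_1 [284. 122.] 0.89 [ 0.46386315 -0.0366908   0.0035    ]
prism_1 [252. 150.] 0.86 [ 0.4374342  -0.06589932  0.0035    ]
prism_1 [290. 119.] 0.82 [ 0.46849567 -0.03299735  0.0035    ]
prism_1 [260. 123.] 0.58 [ 0.4417811  -0.04028216  0.0035    ]
top [347. 234.] 0.64 [ 0.43485853 -0.04287594  0.015     ]
top [357. 236.] 0.63 [ 0.43131176 -0.0624874   0.015     ]
top [342. 219.] 0.58 [ 0.46665918 -0.03366762  0.015     ]
top [342. 220.] 0.52 [ 0.46413312 -0.03374727  0.015     ]
scene [321. 190.] 0.49 [ 0.45570206 -0.0406452   0.015     ]
scene [334. 188.] 0.43 [ 0.43997547 -0.07097133  0.015     ]
```

View pics/w13c.png

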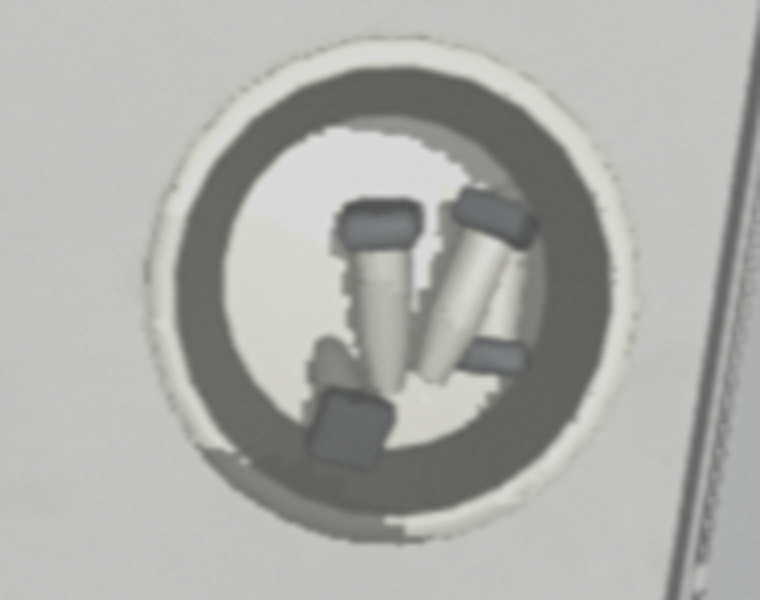

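Only four show, and a collar lying flat on the floor would look smaller, so the fifth may be hidden. I move the arm aside and compare fixed-camera pictures with the start to be sure it isn't outside the jar.

Request:
step_arm([
  [[0,0,-1.3,0,0,0],[0,0,-2.6,0,0,0],[-1,-0.6,-3.6,0,0,0],[-2.2,-1.2,-3.6,0,0,0],[-3.4,-1.8,-3.6,0,0,0],[-4.6,-2.4,-3.6,0,0,0],[-5.8,-3,-3.6,0,0,0],[-7,-3.6,-3.6,0,0,0]],
])

```text
time_s: 40.58
ee_pos: [0.3625, -0.3362, 0.2007]
eef_rot: [3.141, 0.001, 1.694]
force: [1.4, 0.7, 0.2]
grip_width: 0.0235
grip_force: 0.0
```

Request:
step_arm([
  [[-1.2,-0.6,0,0,0,0],[-2.4,-1.2,0,0,0,0],[-3.6,-1.8,0,0,0,0],[-4.4,-2.4,0,0,0,0],[-4.4,-2.6,0,0,0,0],[-4.4,-2.6,0,0,0,0]],
])

```text
time_s: 41.08
ee_pos: [0.301, -0.4758, 0.1999]
eef_rot: [-3.141, -0.001, 1.692]
force: [-0.1, 0.5, -0.2]
grip_width: 0.0232
grip_force: 0.0
```

Run:
```python
from h import *
print(ctrl.get_obs()['ee_pos'])
for c,b in(('top','t0.png'),('scene','s0.png')):
    o,im=cam(c,c+'9.png'); old=cv2.imread('pics/'+b)
    d=cv2.absdiff(cv2.GaussianBlur(im[:,:,::-1],(3,3),0),cv2.GaussianBlur(old,(3,3),0)).max(2)
    n,l,s,ce=cv2.connectedComponentsWithStats((d>35).astype(np.uint8))
    for i in range(1,n):
        if s[i,4]>12: print(c,'blob',s[i],np.round(ray(ce[i],.01,c),3))
    for r in ctrl.place_of('prism_1',c): print(c,np.round(r['at']),round(r['confidence'],2),np.round(ray(r['at'],.015,c),3))
t=cv2.imread('pics/top9.png')[190:265,310:410];s=cv2.imread('pics/scene9.png')
f=lambda a,w,h:cv2.resize(a,(w,h),interpolation=cv2.INTER_CUBIC)
cv2.imwrite('pics/comp.png',np.vstack([np.hstack([f(t,400,300),f(s[150:225,290:390],400,300)]),np.hstack([f(cv2.imread('pics/w10.png')[190:280,195:315],400,300),f(cv2.imread('pics/top9.png')[90:340,130:463],400,300)])]))
```

```text
[ 0.30102719 -0.47576932  0.19986739]
top blob [227 169  10   4  35] [0.577 0.198 0.01 ]
top blob [230 187  10   5  38] [0.537 0.192 0.01 ]
top blob [232 206  11   5  39] [0.496 0.186 0.01 ]
top blob [ 328  207   45   44 1558] [ 0.447 -0.051  0.01 ]
top blob [ 388  211   43   41 1402] [ 0.438 -0.174  0.01 ]
top blob [235 225  11   5  44] [0.455 0.182 0.01 ]
top blob [238 244  10   5  45] [0.415 0.176 0.01 ]
top blob [355 355  35   8 116] [ 0.186 -0.073  0.01 ]
top blob [400 363 112  21 876] [ 0.153 -0.275  0.01 ]
top blob [256 378  13   6  59] [0.148 0.141 0.01 ]
top [354. 233.] 0.53 [ 0.436 -0.057  0.015]
top [348. 230.] 0.48 [ 0.442 -0.046  0.015]
top [345. 219.] 0.46 [ 0.466 -0.039  0.015]
top [341. 222.] 0.37 [ 0.461 -0.03   0.015]
scene blob [ 390    0   72  184 1436] [ 0.642 -0.752  0.01 ]
scene blob [488  23  14  33  58] [ 0.594 -1.058  0.01 ]
scene blob [464  75  16  13 125] [ 0.493 -0.755  0.01 ]
scene blob [459  85  16  13 130] [ 0.472 -0.698  0.01 ]
scene blob [490  93  22  52 155] [ 0.334 -0.68   0.01 ]
scene blob [442 131  15  12 112] [ 0.378 -0.47   0.01 ]
scene blob [439 141  16  12 127] [ 0.356 -0.426  0.01 ]
scene blob [345 157  35  27 685] [ 0.443 -0.18   0.01 ]
scene blob [309 164  37  27 793] [ 0.481 -0.089  0.01 ]
scene blob [462 171  17  35  94] [ 0.22  -0.335  0.01 ]
scene blob [422 179  16  11 112] [ 0.298 -0.272  0.01 ]
scene blob [401 189  36  55 360] [ 0.258 -0.169  0.01 ]
scene blob [462 208  27  15 187] [ 0.167 -0.271  0.01 ]
scene blob [368 216  11  32  97] [ 0.288 -0.041  0.01 ]
scene blob [451 224  11  15  54] [ 0.167 -0.196  0.01 ]
scene blob [407 241   9  17  76] [ 0.2   -0.072  0.01 ]
scene blob [366 253  65  37 973] [0.183 0.008 0.01 ]
scene blob [482 259   4  14  16] [ 0.072 -0.162  0.01 ]
scene blob [361 317  50  30 677] [0.107 0.128 0.01 ]
scene blob [411 334  13  10  62] [0.059 0.093 0.01 ]
scene [319. 187.] 0.56 [ 0.467 -0.044  0.015]
```

View pics/comp.png

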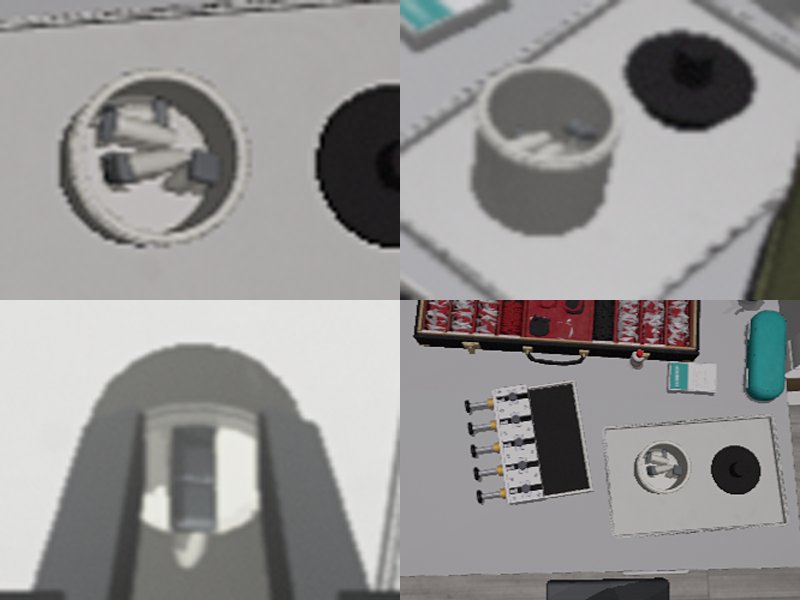

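The top-left panel shows a double-height collar block at (118, 165), so the fifth prism lies under another inside the jar. The shelf, tray and desk are empty. Now I fetch the stopper.

Run:
```python
from h import *
ob={'ee_pos':[.44480934,-.11185445,.09201217],'eef_rot':[-3.14,-.001,1.695]}
x,y=map(int,proj([.4425,-.041,.03],'wrist',ob));y0=max(0,y-75)
print('jar rim w13',ray(((394/4)+x-95,290/4+y0),.0735,'wrist',ob))
# top: inner rim ellipse in comp panel
print('jar rim top', ray((310+160/4,190+158/4),.0735,'top'))
ctrl.camera('top')
for q,z in (('stopper',.0035),('jar',.0035)):
  for r in ctrl.place_of(q,'top'): print(q,round(r['confidence'],2),np.round(ray(r['at'],z,'top'),4))
  for m in ctrl.masks_of(q,'top'):
    ys,xs=np.nonzero(m['pixels']);print(q,'mask',round(m['confidence'],2),len(xs),np.round(ray(((xs.min()+xs.max())/2,(ys.min()+ys.max())/2),.0265 if q=='stopper' else .06,'top'),4))
go([.437,-.10,.13],yaw=RY)
```

```text
jar rim w13 [ 0.44285985 -0.03605169  0.0735    ]
jar rim top [ 0.43965628 -0.03752328  0.0735    ]
stopper 0.95 [ 0.4401 -0.1673  0.0035]
stopper mask 0.93 1323 [ 0.4375 -0.1692  0.0265]
jar 0.69 [0.5211 0.2983 0.0035]
jar 0.67 [ 0.4444 -0.0386  0.0035]
jar 0.64 [ 0.4375 -0.0648  0.0035]
jar mask 0.58 1178 [ 0.4427 -0.0374  0.06  ]
move [11.837  5.983  2.344] [ 0.001  0.002 -0.044]
```

Request:
step_arm([
  [[1.2,0.6,0.1,0,0,0],[2.4,1.2,0.3,0,0,0],[3.6,1.8,0.5,0,0,0],[4.8,2.4,0.7,0,0,0],[6,3,0.9,0,0,0],[7.2,3.6,1.1,0,0,0],[8.4,4.2,1.3,0,0,0],[9.6,4.8,1.5,0,0,0]],
], grip=0.5)

```text
time_s: 42.2
ee_pos: [0.4102, -0.1694, 0.1552]
eef_rot: [3.141, 0.0, 1.694]
force: [1.7, -0.3, -0.4]
grip_width: 0.047
grip_force: 0.0
```

Request:
step_arm([
  [[1.2,0.6,0,0,0,0],[2.2,1.2,0,0,0,0],[2.2,1.2,0,0,0,0],[2.2,1.2,0,0,0,0],[2.2,1.2,0,0,0,0]],
])

```text
time_s: 42.62
ee_pos: [0.4374, -0.1018, 0.1552]
eef_rot: [-3.142, 0.0, 1.695]
force: [-1.2, 1.1, 0.0]
grip_width: 0.0471
grip_force: 0.0
```

Run:
```python
from h import *
o,im=cam('wrist','w14.png');print(o['ee_pos'])
for q,z,zm in (('stopper',.0035,.0265),('jar',.0035,.0735)):
  for r in ctrl.place_of(q,'wrist'): print(q,round(r['confidence'],2),np.round(ray(r['at'],z,'wrist',o),4))
  for m in ctrl.masks_of(q,'wrist')[:2]:
    ys,xs=np.nonzero(m['pixels']);P=np.array([ray((x,y),zm,'wrist',o)[:2] for x,y in zip(xs,ys)]);(c,r)=cv2.minEnclosingCircle(P.astype(np.float32)*1000);print('  mask',round(m['confidence'],2),c,r, P.min(0),P.max(0))
```

```text
[ 0.43738364 -0.10175712  0.15522316]
stopper 0.81 [ 0.434  -0.1743  0.0035]Traceback (most recent call last):
  File "<stdin>", line 6, in <module>
  File "h.py", line 18, in ray
    K,R,t=camRT(name,o);d=R.T@np.linalg.inv(K)@[px[0],px[1],1];c=-R.T@t
          ~~~~~^^^^^^^^
  File "h.py", line 12, in camRT
    m=ctrl.camera_model(name);K=np.array(m['intrinsics'])
ValueError: time passes only in moves, steps and waits
```

```bash
sed -i 's/^def camRT/import functools\n@functools.lru_cache(None)\ndef cm(n): return ctrl.camera_model(n)\ndef camRT/; s/m=ctrl.camera_model(name);K/m=cm(name);K/' h.py
python3 - <<'E'
from h import *
o,im=cam('wrist','w14.png');print(o['ee_pos'])
for q,zm in (('stopper',.0265),('jar',.0735)):
  for r in ctrl.place_of(q,'wrist'): print(q,round(r['confidence'],2),np.round(ray(r['at'],.0035,'wrist',o),4))
  for m in ctrl.masks_of(q,'wrist')[:2]:
    ys,xs=np.nonzero(m['pixels']);P=np.array([ray((x,y),zm,'wrist',o)[:2] for x,y in zip(xs,ys)])*1000
    (c,r)=cv2.minEnclosingCircle(P.astype(np.float32));print('  mask',round(m['confidence'],2),c,r, P.min(0),P.max(0))
go([.436,-.173,.06],yaw=RY)
E
```

```text
[ 0.43718373 -0.10255051  0.15521429]
stopper 0.58 [ 0.436  -0.1696  0.0035]
stopper 0.39 [ 0.6373 -0.0129  0.0035]
  mask 0.97 (437.7601013183594, -169.4261016845703) 43.132774353027344 [ 401.73951922 -212.47809542] [ 479.43094226 -126.43122428]
jar 0.77 [ 0.4445 -0.0376  0.0035]
  mask 0.89 (442.15948486328125, -38.1458625793457) 44.71001052856445 [397.84724196 -82.07699352] [486.00026171   6.54283561]
  mask 0.55 (491.8485412597656, 70.7400131225586) 80.9036865234375 [411.16628731  55.9823588 ] [571.91379535  84.40242422]
move [-2.343 -0.334  3.173] [ 0.     0.    -0.061]
```

Both circle fits match the known radii (43.1 and 44.7 mm): stopper at (0.4378, −0.1694), jar at (0.4422, −0.0381). I grip the knob next.

Request:
step_arm([
  [[-0.9,-0.2,0,0,0,0],[-1.8,-0.27,0.3,0,0,0],[-2.28,-0.27,1.2,0,0,0],[-2.28,-0.27,2.2,0,0,0],[-2.28,-0.27,3,0,0,0],[-2.28,-0.27,3.6,0,0,0],[-2.28,-0.27,4,0,0,0],[-2.28,-0.27,4.05,0,0,0]],
])

```text
time_s: 43.68
ee_pos: [0.4367, -0.1701, 0.0316]
eef_rot: [-3.139, -0.002, 1.694]
force: [0.8, 0.3, 0.5]
grip_width: 0.0469
grip_force: 0.0
```

Request:
step_arm([
  [[0,0,0,0,0,0],[0,0,0,0,0,0],[0,0,0,0,0,0]],
])

```text
time_s: 43.93
ee_pos: [0.4383, -0.1707, 0.0347]
eef_rot: [3.14, 0.001, 1.694]
force: [-0.0, -0.1, 0.4]
grip_width: 0.0472
grip_force: 0.0
```

```bash
python3 -c "
from h import *
go([.438,-.171,.031],yaw=RY)"
```

```text
move [-0.009 -0.013  0.122] [ 0.013  0.008 -0.053]
```

Request:
step_arm([
  [[0,0,0.07,0,0,0],[0,0,0.07,0,0,0],[0,0,0.07,0,0,0],[0,0,0.07,0,0,0],[0,0,0.07,0,0,0],[0,0,0.07,0,0,0]],
], grip=0.1, squeeze=30)

```text
time_s: 44.43
ee_pos: [0.438, -0.1705, 0.0318]
eef_rot: [3.141, 0.0, 1.694]
force: [0.3, -0.4, 2.4]
grip_width: 0.0245
grip_force: 30.0
```

Request:
step_arm([
  [[0,0,-0.4,0,0,0],[0,0,-1.2,0,0,0],[0,0,-2.2,0,0,0],[0,0,-3,0,0,0],[0,0,-3.4,0,0,0],[0,0,-3.4,0,0,0],[0,0,-3.4,0,0,0]],
])

```text
time_s: 45.02
ee_pos: [0.4378, -0.1704, 0.1334]
eef_rot: [3.141, 0.0, 1.694]
force: [-0.5, 0.5, -1.0]
grip_width: 0.0244
grip_force: 30.0
```

Run:
```python
from h import *
o,im=cam('wrist','w15.png');print(o['ee_pos'],o['grip_width'],o['grip_force'])
for q,zm in (('stopper',.0265+o['ee_pos'][2]-.0327),('jar',.0735)):
  for m in ctrl.masks_of(q,'wrist')[:1]:
    ys,xs=np.nonzero(m['pixels']);P=np.array([ray((x,y),zm,'wrist',o)[:2] for x,y in zip(xs,ys)])*1000
    (c,r)=cv2.minEnclosingCircle(P.astype(np.float32));print(q,'  mask',round(m['confidence'],2),c,r)
go([.4425,-.039,.135],yaw=RY)
```

```text
[ 0.43780714 -0.17039669  0.13335192] 0.02442914288523353 29.99868392944336
stopper   mask 0.68 (438.1485900878906, -169.03294372558594) 43.64284133911133
jar   mask 0.57 (442.3262939453125, -38.95829772949219) 44.13237380981445
move [ 4.317  0.71  -0.087] [-0.018 -0.012 -0.052]
```

Request:
step_arm([
  [[1,0.2,0,0,0,0],[2,0.35,0,0,0,0],[3,0.5,0,0,0,0],[3.9,0.65,0,0,0,0],[4.29,0.69,0,0,0,0],[4.29,0.69,0,0,0,0],[4.29,0.69,0,0,0,0],[4.29,0.69,0,0,0,0]],
])

```text
time_s: 45.83
ee_pos: [0.4424, -0.0408, 0.1331]
eef_rot: [-3.141, -0.0, 1.694]
force: [0.2, 0.3, -1.5]
grip_width: 0.024
grip_force: 30.0
```

Run:
```python
from h import *
o,im=cam('wrist','w16.png');print(o['ee_pos'],o['eef_rot'],o['grip_width'],o['grip_force'])
for q,zm in (('stopper',.0265+o['ee_pos'][2]-.0320),('jar',.0735)):
  for m in ctrl.masks_of(q,'wrist')[:1]:
    ys,xs=np.nonzero(m['pixels']);P=np.array([ray((x,y),zm,'wrist',o)[:2] for x,y in zip(xs,ys)])*1000
    (c,r)=cv2.minEnclosingCircle(P.astype(np.float32));print(q,round(m['confidence'],2),c,r,P.min(0),P.max(0))
go([.4420,-.0399,.088],yaw=RY)
```

```text
[ 0.44242273 -0.04077911  0.1330711 ] [-3.14068082e+00 -1.21273940e-04  1.69382053e+00] 0.024014394688241576 29.998701810836792
stopper 0.73 (442.9074401855469, -39.49839401245117) 43.33655548095703 [400.36909235 -82.46808121] [485.76883748   3.52101873]
jar 0.77 (440.7621765136719, -27.497892379760742) 42.42369079589844 [398.34373754 -34.31032115] [482.94391655  13.18669239]
move [ 0.037 -0.012  1.513] [-0.003 -0.    -0.064]
```

Request:
step_arm([
  [[0.03,0,0.3,0,0,0],[0.03,0,0.6,0,0,0],[0.03,0,0.85,0,0,0],[0.03,0,1.05,0,0,0],[0.03,0,1.2,0,0,0],[0.03,0,1.3,0,0,0],[0.03,0,1.3,0,0,0]],
])

```text
time_s: 46.57
ee_pos: [0.4422, -0.0392, 0.0939]
eef_rot: [-3.141, -0.0, 1.694]
force: [-0.3, -0.1, -1.7]
grip_width: 0.0242
grip_force: 30.0
```

Run:
```python
from h import *
ctrl.camera('top')
for r in ctrl.place_of('jar','top'): print(r['confidence'],ray(r['at'],.0035,'top'))
go([.4422,-.0402,.0836],yaw=RY)
```

```text
0.48 [ 0.44276311 -0.03659653  0.0035    ]
move [-0.029 -0.016  0.369] [ 0.001  0.    -0.052]
```

Request:
step_arm([
  [[0,0,0.12,0,0,0],[0,0,0.24,0,0,0],[0,0,0.32,0,0,0],[0,0,0.36,0,0,0],[0,0,0.36,0,0,0],[0,0,0.36,0,0,0]],
])

```text
time_s: 47.17
ee_pos: [0.4424, -0.0393, 0.0839]
eef_rot: [-3.141, -0.0, 1.694]
force: [-2.9, 0.8, 4.3]
grip_width: 0.0241
grip_force: 30.0
```

Request:
step_arm([
  [[0,0,0.05,0,0,0],[0,0,0.05,0,0,0],[0,0,0.05,0,0,0]],
])

```text
time_s: 47.42
ee_pos: [0.4425, -0.0393, 0.0838]
eef_rot: [3.141, 0.0, 1.694]
force: [-12.8, 1.3, 26.2]
grip_width: 0.0241
grip_force: 30.0
```

Request:
step_arm([
  [[0,0,0,0,0,0],[0,0,0,0,0,0],[0,0,0,0,0,0],[0,0,0,0,0,0]],
], grip=0.5)

```text
time_s: 47.75
ee_pos: [0.4424, -0.0393, 0.0821]
eef_rot: [-3.141, -0.0, 1.694]
force: [-0.5, 0.4, -0.3]
grip_width: 0.0461
grip_force: 0.0
```

Request:
step_arm([
  [[0,0,-0.6,0,0,0],[0,0,-1.6,0,0,0],[0,0,-2.8,0,0,0],[-1,0,-3.4,0,0,0],[-2,0,-3.4,0,0,0],[-3,0,-3.4,0,0,0],[-3,0,-3.4,0,0,0],[-3,0,-3.4,0,0,0]],
])

```text
time_s: 48.42
ee_pos: [0.4534, -0.1295, 0.1839]
eef_rot: [-3.141, -0.0, 1.692]
force: [0.1, 0.9, -0.0]
grip_width: 0.0471
grip_force: 0.0
```

Run:
```python
from h import *
o,im=cam('wrist','w17.png');print(o['ee_pos'])
for q,zm in (('stopper',.0785),('jar',.0735)):
  for r in ctrl.place_of(q,'wrist'): print(q,round(r['confidence'],2),np.round(ray(r['at'],.0555 if q=='stopper' else .0035,'wrist',o),4))
  for m in ctrl.masks_of(q,'wrist')[:2]:
    ys,xs=np.nonzero(m['pixels']);P=np.array([ray((x,y),zm,'wrist',o)[:2] for x,y in zip(xs,ys)])*1000
    (c,r)=cv2.minEnclosingCircle(P.astype(np.float32));print(q,round(m['confidence'],2),c,r,P.min(0),P.max(0))
_,im=cam('scene','s17.png')
for q in('stopper','jar'):
  for m in ctrl.masks_of(q,'scene')[:1]:
    ys,xs=np.nonzero(m['pixels']);print(q,xs.min(),xs.max(),ys.min(),ys.max(),len(xs))
# initial-vs-now comparison of the closed jar patch in the scene view
a=cv2.cvtColor(cv2.imread('pics/s0.png')[158:215,300:350],cv2.COLOR_BGR2GRAY);b=cv2.cvtColor(cv2.imread('pics/s17.png')[140:235,280:370],cv2.COLOR_BGR2GRAY)
r=cv2.matchTemplate(b,a,cv2.TM_CCOEFF_NORMED);print(cv2.minMaxLoc(r))
```

```text
[ 0.45338152 -0.12947651  0.18389891]
stopper 0.68 [ 0.4422 -0.0413  0.0555]
stopper 0.75 (443.2087707519531, -39.103694915771484) 42.968772888183594 [400.30462551 -80.98529905] [485.40545012   3.6967631 ]
stopper 0.39 (424.49530029296875, -0.25369858741760254) 5.001570701599121 [420.03196083  -2.51051716] [429.05233976   2.00311998]
jar 0.71 (416.2677001953125, -7.964808464050293) 15.188969612121582 [404.61241519 -17.79177466] [427.84925681   1.86215764]
stopper 309 344 164 189 748
jar 307 344 177 208 679
(-0.24733494222164154, 0.9962249398231506, (0, 37), (20, 18))
```

```bash
python3 -c "
from station import ctrl
print(ctrl.hand_in())"
```

```text
the job is handed in; nothing more can be done
None
```

The job is handed in, with no verdict shown: all five prisms were ejected (four seen in the jar, the fifth judged to lie under another, as rack, tray and desk were clear) and the stopper is back home on the upright jar; a finger did press the jar's rim at about 87 N during the last drop.

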